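# Put the fallen finish bottles and tins back in the bench locker and shut its door

## Task

Put every loose finish bottle and tin on the bench away in the open-topped locker, standing upright on its floor: the fallen bottles go in the bay where the one bottle already stands, the tins in the bay where the one tin already stands, and those two stay standing in their bays. When all is stowed, push the locker's door shut gently, without slamming it, until it seats fully home on its catch, and leave the mallet, steel mug and sanding block where they are.

Things in the scene. Friction and masses are not known exactly. Their poses are not given: they have to be found in the camera images.
- locker: fixed roofless plywood locker, 220 mm deep (x) by 250 mm wide (y), walls 10 mm thick, 50 mm high; origin: centre of underside, z up; door side faces its -x (roughly the robot's right). A divider at y = 0 makes two bays, each 110 mm wide (|y| 5 to 115 mm) and 202 mm deep (x -102 to 100 mm), with an 8 mm thick, 45 mm high lip behind the door; inner floor 8 mm above the bench..
- door (a joint): angle of the locker door, rad: 0 shut and seated, grows as it opens. Panel 250 mm wide, 65 mm high, 12 mm thick over both bays; vertical hinge at the locker's -y end. Swings with slight friction, stays where left. Below about 0.04 rad a sprung roller catch on the +y wall's top resists (6 to 8 N at the free end) until it snaps in; seated it reads under 0.01. Nothing may stand in the doorway.
- door_hinge (a point): point on the door's hinge axis (vertical), 32.5 mm above the bench, on the door's outer face plane. Turns with the door: its y axis points along the door from hinge to free end, its -x axis is the door's outward normal (outer face at x = 0, inner face at x = 12 mm).
- door_handle (a point): centre of the brass knob on the door's outer face, 220 mm from the hinge axis, 35 mm out from the face, 35 mm above the bench
- bottle1: amber bottle, black cap, paper label: body 46 mm diameter up to 77 mm, shoulder to 90 mm, cap 28 mm diameter from 92 to 120 mm (its full height), 0.11 to 0.23 kg. Origin: centre of underside; z from base to cap (level when lying, origin then 23 mm above the bench). It can roll. Starts lying on the bench. May be absent.
- bottle2: amber bottle, black cap, paper label: body 46 mm diameter up to 77 mm, shoulder to 90 mm, cap 28 mm diameter from 92 to 120 mm (its full height), 0.11 to 0.23 kg. Origin: centre of underside; z from base to cap (level when lying, origin then 23 mm above the bench). It can roll. Starts lying on the bench. May be absent.
- bottle3: amber bottle, black cap, paper label: body 46 mm diameter up to 77 mm, shoulder to 90 mm, cap 28 mm diameter from 92 to 120 mm (its full height), 0.11 to 0.23 kg. Origin: centre of underside; z from base to cap (level when lying, origin then 23 mm above the bench). It can roll. Starts lying on the bench. May be absent.
- tin1: plain metal tin with paper band and flat lid, straight cylinder 54 mm diameter, 76 mm high, bottom-heavy (thick paste inside), 0.15 to 0.31 kg. Origin: centre of its underside; z is up when it stands. Starts standing on the bench. May be absent.
- tin2: plain metal tin with paper band and flat lid, straight cylinder 54 mm diameter, 76 mm high, bottom-heavy (thick paste inside), 0.15 to 0.31 kg. Origin: centre of its underside; z is up when it stands. Starts standing on the bench. May be absent.
- keep_bottle: amber bottle, black cap, paper label: body 46 mm diameter up to 77 mm, shoulder to 90 mm, cap 28 mm diameter from 92 to 120 mm (its full height), 0.11 to 0.23 kg. Origin: centre of underside; z from base to cap (level when lying, origin then 23 mm above the bench). It can roll. Starts standing in one of the two bays; marks the bottles' bay.
- keep_tin: plain metal tin with paper band and flat lid, straight cylinder 54 mm diameter, 76 mm high, bottom-heavy (thick paste inside), 0.15 to 0.31 kg. Origin: centre of its underside; z is up when it stands. Starts standing in the other bay; marks the tins' bay.
- mallet: bystander: wooden mallet lying on the bench, head 65 x 110 x 60 mm, handle along its x to 230 mm. Leave alone.
- mug: bystander: steel mug, 76 mm diameter, 85 mm high. Leave alone.
- sandblock: bystander: cork sanding block, 110 x 60 x 35 mm. Leave alone.
Not all that is in view belongs to the job. What is shaped like the keep_tin but black or purple is not meant.

How it is judged:
By the outcome, as a careful person would: the job done as asked, in the order asked, and still so for the second after the job is handed in, with the robot touching nothing.
Of bottle1, bottle2, bottle3 only 2 to 3 are there at a start; the rules pass over those that are not, and their reading is None.
Of tin1, tin2 only 1 to 2 are there at a start; the rules pass over those that are not, and their reading is None.
At some moment in a run one of tin1, tin2 may be knocked a few centimetres aside while the robot is not near it.
Once in a run the grip may slacken for a moment while it holds something.
It also fails if it takes over 210 s, if anything falls off the work surface, if the arm or the gripper's body presses on something with over 40 N, if the wrist force passes 120 N, or if a joint passes its speed limit or range.

## Robot

A 7-joint arm with a two-finger parallel gripper is mounted at the origin on the work surface. World frame = base frame: x ahead of the robot, y to its left, z up, the work surface at z = 0. Lengths are in mm, angles in rad, forces in N, time in s.
With the tool pointing down it reaches from about 425 to 1025 mm from the base axis. Payload 9.4 kg.
Tool frame: the origin (TCP) lies at the very end of the fingers, on their centre line; the grasp point (between the pads) lies 19 mm behind it; z points along the fingers, y is the line along which they close (so a half turn about z gives the same grasp; the last joint's range is limited). The gripper opens to 93 mm and grips with 3 to 60 N. Pads are 15 mm wide; open, the fingers measure 128 mm over their backs; the gripper's body (75 mm by 188 mm) begins 65 mm behind the grasp point.
Start: joints at [-1.192, 0.599, -0.003, 1.599, 0.002, 0.943, -0.08], TCP at [319.135, 650.981, 218.618] pointing down, gripper open.
Joint ranges: [-2.57, 2.57], [-0.35, 1.97], [-1.29, 1.29], [0.11, 2.56], [-1.05, 4.19], [0.11, 1.86], [-2.63, 2.63]. Speed limits (rad/s): [2.22, 2.22, 3.01, 3.01, 3.14, 3.14, 3.14].

## Interface

Orientations are given as a unit quaternion [w, x, y, z].
In Python, from station import arm gives the robot as it stands.
- The arm moves only by the tool move_arm, never from a script. Its argument "steps" is a list of rows, each an object with "slide": the shift along the tool's x, y, z in units of 0.15 m (1.0 is 0.15 m), a list of three; "delta_rot": the turn, a rotation vector about the tool's x, y, z in units of 120 degrees (1.0 is 120 degrees), a list of three; "gripper": the closure, from 0 (fully open) to 1 (shut). A call has exactly 5 rows; each row shifts and turns the commanded pose from where the row before left it, along the tool's axes as they then stand; what a row does not reach is not made up. A row lasts 1/12 s, in which the tool goes at most 41.7 mm and 7.16 degrees, less where a joint would pass 70% of its speed; a pose out of reach is approached as far as the arm can. A call with a number of a shift or a turn outside -1 to 1 is refused whole. A call with a gripper value outside its range is refused whole. The fingers move at their own pace and stop on an object; "grip_force" is the grip in N (left out, the last holds). Time passes only in rows, so rows that do not move let the fingers close, or fill a call up. It gives the time, the measured TCP pose, the force, the opening and the grip force at its end, in the units of the state.
- arm.get_state(): the state, without advancing time (a new reading comes with each control period).
- arm.snapshot(name): name is "side" or "top"; returns the picture (400x640x3 uint8, blue, green, red); there is no depth.
- arm.calibration(name): a dict with "camera_matrix" (3x3 intrinsics, pixels), "k1" (the pictures are not rectified: a ray, as slopes to the right and down, at radius r is drawn at 1 + k1 r^2 times it, then the intrinsics apply), "T" (4x4, takes a point from camera to world coordinates). Camera axes: x right, y up, looking along -z (the intrinsics and any distortion apply to the point x, -y, -z); pixel columns grow to the right and rows downward; lengths in mm; the calibration is good to about 2 mm. A picture is of the moment at which its call begins. calibration takes no time and is no camera call.
- arm.finish_job(): hands the job in; it is judged then, once.
The state is a dict: "time_s": time; "joint_pos": joint angles; "dq": joint speeds; "joint_efforts": joint torques, N m; "tool_pos": TCP position; "tcp_rot": TCP orientation; "wrist_force": force on the tool from outside, world axes, zero at the start; "ft_torque": the same for the moment, N m; "gripper_width": finger opening in mm; "gripper_force": force on a finger pad.
Only numpy, scipy, OpenCV 4.12 (cv2) and the standard library are available. Lean on these libraries where they do the work, as an engineer would, in place of code of your own. Each camera call takes 0.05 s, during which the arm holds its last target. There are 200 camera calls.

## Working session

There is one attempt and no reset: what is moved stays moved. The work goes in short steps, Python scripts to look and compute and a tool call to move; the robot and the scene stay as the last step left them, time stands still between calls to the robot, and variables do not carry over. Pictures are saved under pics/ and viewed, at most 14 in all, crops included, and the job is handed in when it is done.

Besides the shell and the picture viewer there is one more tool, called after "Call:" by a JSON object that holds its "name" and its "arguments". move_arm: Moves the arm, as the interface text tells. Its arguments: {"type":"object","properties":{"steps":{"type":"array","items":{"type":"object","properties":{"slide":{"type":"array","items":{"type":"number"}},"delta_rot":{"type":"array","items":{"type":"number"}},"gripper":{"type":"number"}}}},"grip_force":{"type":"number"}},"required":["steps"]}

```bash
ls; mkdir -p pics; python3 - <<'E'
from station import arm
import cv2,numpy as np
for n in("side","top"):
    cv2.imwrite(f"pics/{n}0.png",arm.snapshot(n))
    c=arm.calibration(n);print(n,np.round(c["camera_matrix"],1).tolist(),c["k1"],np.round(c["T"],3).tolist())
s=arm.get_state();print(s)
E
```

```text
pics
side [[389.5, 0.0, 312.5], [0.0, 389.5, 194.2], [0.0, 0.0, 1.0]] -0.09110049107728917 [[0.945, 0.156, -0.286, 207.987], [-0.326, 0.5, -0.802, -962.197], [0.018, 0.852, 0.524, 690.908], [0.0, 0.0, 0.0, 1.0]]
top [[390.1, 0.0, 321.9], [0.0, 390.1, 203.2], [0.0, 0.0, 1.0]] -0.06890280808878343 [[0.022, 0.999, -0.031, 491.013], [-1.0, 0.022, -0.012, 17.153], [-0.011, 0.031, 0.999, 1290.29], [0.0, 0.0, 0.0, 1.0]]
{'time_s': 0.1, 'joint_pos': array([-1.19172527,  0.60005113, -0.00250304,  1.60001505,  0.00179182,
        0.94289656, -0.07980622]), 'dq': array([-7.03400648e-05, -6.72576777e-04, -4.69035667e-04, -1.64996957e-03,
        2.49546700e-04,  1.00509621e-03, -6.33329644e-04]), 'joint_efforts': array([ 4.54883353e-03, -7.66555309e+01,  1.50186080e+00, -2.52935833e+01,
       -5.23924478e-02,  1.36101581e-02,  3.99636906e-05]), 'tool_pos': array([318.96127495, 650.60387547, 217.85499992]), 'tcp_rot': array([-8.35052257e-05,  2.25911292e-01,  9.74147638e-01, -6.79059539e-04]), 'wrist_force': array([ 0.12821439,  0.48699075, -0.003836  ]), 'ft_torque': array([-0.00278849, -0.00970618,  0.00763017]), 'gripper_force': 0.0, 'gripper_width': 93.39556315376475}
```

View pics/top0.png

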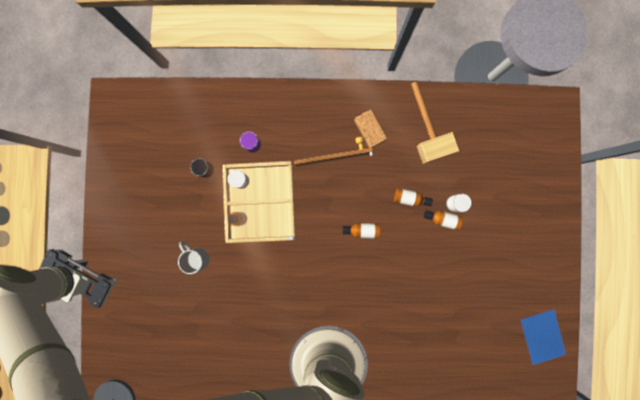

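View pics/side0.png

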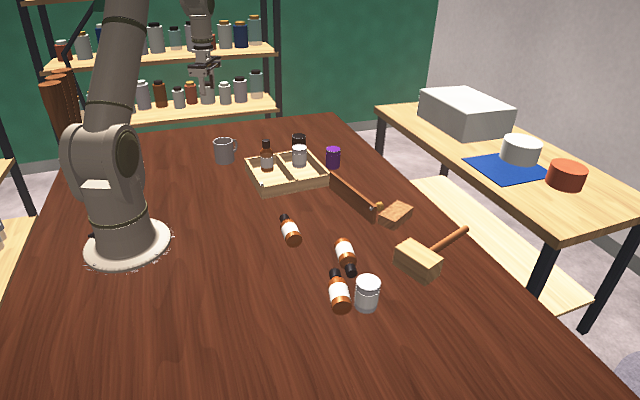

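```bash
cat > h.py <<'E'
from station import arm
import cv2,numpy as np
from scipy.spatial.transform import Rotation as R
C={n:arm.calibration(n) for n in("side","top")}
def K(n): return np.array(C[n]["camera_matrix"])
def ray(n,u,v):
    k=C[n]["k1"]; p=cv2.undistortPoints(np.array([[[u,v]]],float),K(n),np.array([k,0,0,0.]))[0,0]
    T=np.array(C[n]["T"]); d=T[:3,:3]@[p[0],-p[1],-1]; return T[:3,3],d/np.linalg.norm(d)
def onz(n,u,v,z):
    o,d=ray(n,u,v); return o+d*(z-o[2])/d[2]
def proj(n,P):
    T=np.array(C[n]["T"]); q=T[:3,:3].T@(np.array(P,float)-T[:3,3]); x=np.array([q[0],-q[1]])/-q[2]
    x=x*(1+C[n]["k1"]*(x@x)); k=K(n); return np.array([k[0,0]*x[0]+k[0,2],k[1,1]*x[1]+k[1,2]])
def tri(a,b):
    # a=(u,v) side, b=(u,v) top -> midpoint, gap
    (o,d),(p,e)=ray("side",*a),ray("top",*b)
    s=np.linalg.lstsq(np.array([d,-e]).T,p-o,rcond=None)[0]; A=o+d*s[0];B=p+e*s[1]
    return (A+B)/2,np.linalg.norm(A-B)
def blobs(m,off=(0,0),amin=8):
    n,l,s,c=cv2.connectedComponentsWithStats(m.astype(np.uint8))
    return [(np.round(c[i]+off,1).tolist(),int(s[i,4]),s[i,:4].tolist()) for i in range(1,n) if s[i,4]>=amin]
def rots(q): return R.from_quat([q[1],q[2],q[3],q[0]])
def pose(zdir,ydir):
    z=np.array(zdir,float);z/=np.linalg.norm(z);y=np.array(ydir,float);y-=z*(y@z);y/=np.linalg.norm(y)
    return R.from_matrix(np.array([np.cross(y,z),y,z]).T)
def plan(P,Rt,n,P0=None,R0=None):
    s=arm.get_state(); P0=s["tool_pos"] if P0 is None else np.array(P0); R0=rots(s["tcp_rot"]) if R0 is None else R0
    rv=(R0.inv()*Rt).as_rotvec()/n; dp=(np.array(P)-P0)/n
    # constant tool-frame turn, world-straight: print per-row slide
    out=[]
    for i in range(n):
        Rc=R0*R.from_rotvec(rv*i)
        out.append(np.round(Rc.inv().apply(dp)/150,3).tolist())
    print("n",n,"rot/row",np.round(rv/np.radians(120),4).tolist(),"deg",round(np.degrees(np.linalg.norm(rv)),2),"mm",round(np.linalg.norm(dp),1))
    if np.linalg.norm(rv)<1e-3: print(out[0])
    else: print(out)
E
python3 - <<'E'
from h import *
t=arm.snapshot("top");s=arm.snapshot("side")
def crop(im,x0,y0,w,h,f): return cv2.resize(im[y0:y0+h,x0:x0+w],None,fx=f,fy=f,interpolation=cv2.INTER_CUBIC)
a=crop(t,215,120,80,125,2.4*1) ; 
top=crop(t,180,110,300,140,800/300)       # 800x373
b=crop(s,235,120,250,200,1.1)
out=np.zeros((600,800,3),np.uint8);out[:top.shape[0]]=top
b=crop(s,240,130,100,70,226/70);out[374:600,:b.shape[1]]=b[:226]
c=crop(s,275,205,140,113,2);out[374:600,400:400+c.shape[1]]=c[:226]
cv2.imwrite("pics/c1.png",out)
hsv=cv2.cvtColor(t,cv2.COLOR_BGR2HSV)
r=hsv[110:250,180:480]
print("wht",blobs((r[...,2]>190)&(r[...,1]<50),(180,110)))
print("blk",blobs((r[...,2]<35),(180,110)))
print("org",blobs((r[...,1]>190)&(r[...,2]>120)&(r[...,0]<14),(180,110)))
r=cv2.cvtColor(s,cv2.COLOR_BGR2HSV)[120:330,230:420]
print("S wht",blobs((r[...,2]>180)&(r[...,1]<50),(230,120)))
print("S blk",blobs((r[...,2]<40),(230,120)))
E
```

```text
wht [([235.9, 178.3], 247, [48, 60, 17, 18]), ([408.2, 197.3], 165, [221, 80, 15, 15]), ([458.9, 202.5], 331, [267, 84, 24, 18]), ([449.8, 220.7], 157, [262, 104, 15, 14]), ([367.5, 230.3], 162, [181, 114, 14, 13]), ([289.4, 237.9], 17, [107, 127, 6, 3])]
blk []
org []
S wht [([402.6, 154.8], 1373, [153, 7, 37, 62]), ([368.2, 136.0], 205, [126, 9, 21, 19]), ([231.1, 140.0], 8, [0, 18, 3, 5]), ([298.9, 146.8], 79, [62, 24, 15, 7]), ([318.3, 161.6], 39, [77, 30, 22, 23]), ([299.7, 169.7], 274, [47, 35, 42, 25]), ([267.9, 174.9], 319, [16, 40, 43, 26]), ([289.1, 227.5], 147, [52, 102, 17, 14]), ([343.5, 247.9], 190, [105, 121, 19, 17]), ([367.9, 281.5], 344, [126, 153, 25, 18]), ([338.2, 289.9], 268, [99, 162, 21, 19])]
S blk []
```

View pics/c1.png

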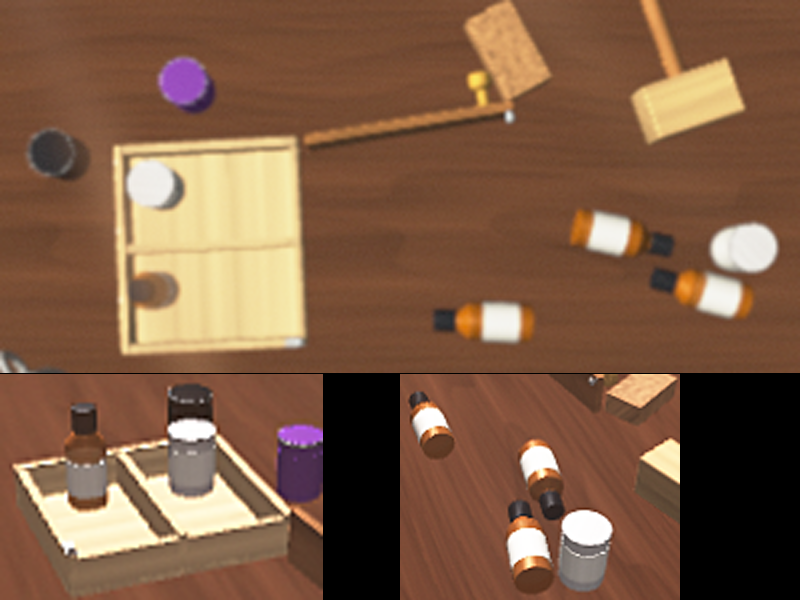

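```bash
python3 - <<'E'
from h import *
f=300/800
def c(u,v,z): return onz("top",180+u*f-.3,110+v*f-.3,z)
for n,b,k in(("A",(573,232),(673,245)),("B",(752,300),(652,280)),("C",(533,322),(434,321))):
    B=c(*b,23);k=c(*k,23);d=(k-B)[:2];print(n,"base",B.round(),"len",np.linalg.norm(d).round(1),"dir",(d/np.linalg.norm(d)).round(3))
print("tin top",c(748,248,76).round(),"keep_tin",c(151,184,76).round(1))
for p in((114,147),(297,136),(305,347),(122,353),(303,243),(124,249)): print("corner",c(*p,50).round())
for p in((307,141),(512,103)): print("door",c(*p,65).round())
print("knob",c(477,78,35).round(),"sand",[c(*p,35).round().tolist() for p in((465,22),(510,1),(549,76),(510,100))])
s=lambda x,y:(240+x*70/226-.3,130+(y-374)*70/226-.3)
print("keepbottle capcenter z120",onz("side",*s(84,409),120).round(),"base centre z8",onz("side",*s(86,503),8).round(),"keeptin lid",onz("side",*s(191,430),76).round())
s=lambda x,y:(275+(x-400)/2-.2,205+(y-374)/2-.2)
print("tin lid side",onz("side",*s(586,529),76).round(),"labels side A,B,C (z46)",[onz("side",*p,38).round().tolist() for p in((343.5,247.9),(338.2,289.9),(289.1,227.5))],[onz("top",*p,46).round().tolist() for p in((408.2,197.3),(449.8,220.7),(367.5,230.3))])
E
```

```text
A base [ 556. -204.   23.] len 123.6 dir [-0.107 -0.994]
B base [ 478. -425.   23.] len 125.7 dir [0.174 0.985]
C base [ 446. -157.   23.] len 120.5 dir [-0.012  1.   ]
tin top [ 540. -401.   76.] keep_tin [599.5 301.7  76. ]
corner [646. 354.  50.]
corner [663. 133.  50.]
corner [411. 118.  50.]
corner [398. 337.  50.]
corner [535. 123.  50.]
corner [523. 338.  50.]
door [655. 120.  65.]
door [ 706. -122.   65.]
knob [741. -82.  35.] sand [[809.0, -67.0, 35.0], [836.0, -121.0, 35.0], [745.0, -170.0, 35.0], [715.0, -123.0, 35.0]]
keepbottle capcenter z120 [479. 311. 120.] base centre z8 [474. 300.   8.] keeptin lid [605. 314.  76.]
tin lid side [ 540. -410.   76.] labels side A,B,C (z46) [[555.0, -241.0, 38.0], [484.0, -377.0, 38.0], [444.0, -111.0, 38.0]] [[554.0, -244.0, 46.0], [482.0, -379.0, 46.0], [446.0, -115.0, 46.0]]
```

The loose tin is the white lid at top (459,203). The others of its shape are the keep_tin (236,178), the purple decoy (249,141) and the black decoy (200,167). There are three loose bottles: A (408,198), B (449,220) and C (363,231). The close crop confirms these. The tin goes first.

```bash
python3 - <<'E'
from h import *
s=arm.get_state();P=s["tool_pos"]
D=pose((0,0,-1),(0,1,0))
w=P+np.array([40,-150,0]); plan(w,D,5); plan((540,-404,190),D,25,w,D)
E
```

```text
n 5 rot/row [-0.0001, -0.0, -0.0435] deg 5.22 mm 31.0
[[-0.136, -0.156, 0.0], [-0.121, -0.168, 0.0], [-0.105, -0.178, 0.0], [-0.089, -0.187, 0.0], [-0.071, -0.194, 0.0]]
n 25 rot/row [0.0, 0.0, 0.0] deg 0.0 mm 36.9
[-0.048, -0.241, 0.007]
```

Call:
{"name": "move_arm", "arguments": {"steps": [{"slide": [-0.136, -0.156, 0], "delta_rot": [0, 0, -0.0435], "gripper": 0.15}, {"slide": [-0.121, -0.168, 0], "delta_rot": [0, 0, -0.0435], "gripper": 0.15}, {"slide": [-0.105, -0.178, 0], "delta_rot": [0, 0, -0.0435], "gripper": 0.15}, {"slide": [-0.089, -0.187, 0], "delta_rot": [0, 0, -0.0435], "gripper": 0.15}, {"slide": [-0.071, -0.194, 0], "delta_rot": [0, 0, -0.0435], "gripper": 0.15}]}}

```text
time_s: 0.62
tool_pos: [359.2, 499.5, 218.4]
tcp_rot: [-0.0, -0.002, 1.0, -0.0]
wrist_force: [0.2, 0.4, -0.6]
gripper_width: 79.6
gripper_force: 0.0
```

Call:
{"name": "move_arm", "arguments": {"steps": [{"slide": [-0.05, -0.24, 0], "delta_rot": [0, 0, 0], "gripper": 0.15}, {"slide": [-0.05, -0.24, 0], "delta_rot": [0, 0, 0], "gripper": 0.15}, {"slide": [-0.05, -0.24, 0], "delta_rot": [0, 0, 0], "gripper": 0.15}, {"slide": [-0.05, -0.24, 0], "delta_rot": [0, 0, 0], "gripper": 0.15}, {"slide": [-0.05, -0.24, 0], "delta_rot": [0, 0, 0], "gripper": 0.15}]}}

```text
time_s: 1.03
tool_pos: [396.6, 319.3, 218.7]
tcp_rot: [0.0, 0.0, 1.0, 0.0]
wrist_force: [1.1, -0.4, -0.1]
gripper_width: 78.9
gripper_force: 0.0
```

Call:
{"name": "move_arm", "arguments": {"steps": [{"slide": [-0.05, -0.24, 0], "delta_rot": [0, 0, 0], "gripper": 0.15}, {"slide": [-0.05, -0.24, 0], "delta_rot": [0, 0, 0], "gripper": 0.15}, {"slide": [-0.05, -0.24, 0], "delta_rot": [0, 0, 0], "gripper": 0.15}, {"slide": [-0.05, -0.24, 0], "delta_rot": [0, 0, 0], "gripper": 0.15}, {"slide": [-0.05, -0.24, 0], "delta_rot": [0, 0, 0], "gripper": 0.15}]}}

```text
time_s: 1.45
tool_pos: [434.0, 139.3, 218.8]
tcp_rot: [0.0, 0.0, 1.0, 0.0]
wrist_force: [0.8, -0.3, -0.1]
gripper_width: 79.1
gripper_force: 0.0
```

Call:
{"name": "move_arm", "arguments": {"steps": [{"slide": [-0.05, -0.24, 0], "delta_rot": [0, 0, 0], "gripper": 0.15}, {"slide": [-0.05, -0.24, 0], "delta_rot": [0, 0, 0], "gripper": 0.15}, {"slide": [-0.05, -0.24, 0], "delta_rot": [0, 0, 0], "gripper": 0.15}, {"slide": [-0.05, -0.24, 0], "delta_rot": [0, 0, 0], "gripper": 0.15}, {"slide": [-0.05, -0.24, 0], "delta_rot": [0, 0, 0], "gripper": 0.15}]}}

```text
time_s: 1.87
tool_pos: [471.4, -40.8, 218.8]
tcp_rot: [0.0, 0.0, 1.0, 0.0]
wrist_force: [0.1, 0.6, 0.6]
gripper_width: 78.9
gripper_force: 0.0
```

Call:
{"name": "move_arm", "arguments": {"steps": [{"slide": [-0.05, -0.24, 0], "delta_rot": [0, 0, 0], "gripper": 0.15}, {"slide": [-0.05, -0.24, 0], "delta_rot": [0, 0, 0], "gripper": 0.15}, {"slide": [-0.05, -0.24, 0], "delta_rot": [0, 0, 0], "gripper": 0.15}, {"slide": [-0.05, -0.24, 0], "delta_rot": [0, 0, 0], "gripper": 0.15}, {"slide": [-0.05, -0.24, 0], "delta_rot": [0, 0, 0], "gripper": 0.15}]}}

```text
time_s: 2.28
tool_pos: [508.9, -220.9, 218.7]
tcp_rot: [0.0, 0.0, 1.0, -0.0]
wrist_force: [0.2, 0.4, 0.7]
gripper_width: 79.1
gripper_force: 0.0
```

```bash
cat >> h.py <<'E'
def whites():
    for n,(x,y,w,h) in(("side",(225,120,200,220)),("top",(215,110,280,200))):
        r=cv2.cvtColor(arm.snapshot(n),cv2.COLOR_BGR2HSV)[y:y+h,x:x+w]
        print(n,[b[:2] for b in blobs((r[...,2]>180)&(r[...,1]<50),(x,y),40)])
E
python3 - <<'E'
from h import *
whites()
print([onz("side",*p,76).round().tolist() for p in ((367.9,281.5),)])
print(proj("side",(540,-405,76)),proj("top",(540,-405,76)),proj("side",(540,-405,38)))
E
```

```text
side [([333.8, 123.4], 75), ([405.1, 156.6], 1580), ([368.2, 136.1], 206), ([298.8, 146.8], 78), ([299.4, 169.6], 270), ([267.9, 174.8], 317), ([289.0, 227.6], 146), ([343.5, 247.9], 190), ([367.9, 281.5], 344), ([338.2, 289.9], 268)]
top [([236.0, 178.3], 250), ([409.2, 193.8], 79), ([465.8, 199.5], 90), ([444.4, 257.4], 2969), ([485.7, 226.6], 91), ([367.6, 230.4], 172)]
[[541.0, -408.0, 76.0]]
[366.89262957 280.63377482] [461.36683222 202.56985371] [365.30580044 292.72714789]
```

Call:
{"name": "move_arm", "arguments": {"steps": [{"slide": [-0.042, -0.247, 0.06], "delta_rot": [0, 0, 0], "gripper": 0.15}, {"slide": [-0.042, -0.247, 0.06], "delta_rot": [0, 0, 0], "gripper": 0.15}, {"slide": [-0.042, -0.247, 0.06], "delta_rot": [0, 0, 0], "gripper": 0.15}, {"slide": [-0.042, -0.247, 0.06], "delta_rot": [0, 0, 0], "gripper": 0.15}, {"slide": [-0.042, -0.247, 0.06], "delta_rot": [0, 0, 0], "gripper": 0.15}]}}

```text
time_s: 2.8
tool_pos: [540.6, -405.2, 173.1]
tcp_rot: [0.0, -0.0, 1.0, 0.0]
wrist_force: [0.6, 0.4, 0.2]
gripper_width: 79.0
gripper_force: 0.0
```

Call:
{"name": "move_arm", "arguments": {"steps": [{"slide": [0, 0, 0.18], "delta_rot": [0, 0, 0], "gripper": 0.15}, {"slide": [0, 0, 0.18], "delta_rot": [0, 0, 0], "gripper": 0.15}, {"slide": [0, 0, 0.18], "delta_rot": [0, 0, 0], "gripper": 0.15}, {"slide": [0, 0, 0.18], "delta_rot": [0, 0, 0], "gripper": 0.15}, {"slide": [0, 0, 0.18], "delta_rot": [0, 0, 0], "gripper": 0.15}]}}

```text
time_s: 3.22
tool_pos: [540.5, -403.5, 37.4]
tcp_rot: [0.0, 0.0, 1.0, 0.0]
wrist_force: [0.2, 0.6, -0.1]
gripper_width: 79.4
gripper_force: 0.0
```

Call:
{"name": "move_arm", "arguments": {"steps": [{"slide": [0, 0, 0], "delta_rot": [0, 0, 0], "gripper": 1}, {"slide": [0, 0, 0], "delta_rot": [0, 0, 0], "gripper": 1}, {"slide": [0, 0, 0], "delta_rot": [0, 0, 0], "gripper": 1}, {"slide": [0, 0, 0], "delta_rot": [0, 0, 0], "gripper": 1}, {"slide": [0, 0, 0], "delta_rot": [0, 0, 0], "gripper": 1}], "grip_force": 35}}

```text
time_s: 3.63
tool_pos: [541.4, -405.2, 40.8]
tcp_rot: [0.001, 0.0, 1.0, -0.001]
wrist_force: [-0.4, -1.2, 3.1]
gripper_width: 53.0
gripper_force: 35.0
```

Call:
{"name": "move_arm", "arguments": {"steps": [{"slide": [0, 0, -0.1], "delta_rot": [0, 0, 0], "gripper": 1}, {"slide": [0, 0, -0.15], "delta_rot": [0, 0, 0], "gripper": 1}, {"slide": [0, 0, -0.2], "delta_rot": [0, 0, 0], "gripper": 1}, {"slide": [0, 0, -0.2], "delta_rot": [0, 0, 0], "gripper": 1}, {"slide": [0, 0, -0.2], "delta_rot": [0, 0, 0], "gripper": 1}]}}

```text
time_s: 4.05
tool_pos: [540.1, -403.9, 168.3]
tcp_rot: [0.0, 0.0, 1.0, -0.0]
wrist_force: [0.9, -0.8, -2.8]
gripper_width: 53.8
gripper_force: 35.0
```

Call:
{"name": "move_arm", "arguments": {"steps": [{"slide": [-0.017, 0.1, 0], "delta_rot": [0, 0, 0], "gripper": 1}, {"slide": [-0.017, 0.22, 0], "delta_rot": [0, 0, 0], "gripper": 1}, {"slide": [-0.017, 0.22, 0], "delta_rot": [0, 0, 0], "gripper": 1}, {"slide": [-0.017, 0.22, 0], "delta_rot": [0, 0, 0], "gripper": 1}, {"slide": [-0.017, 0.22, 0], "delta_rot": [0, 0, 0], "gripper": 1}]}}

```text
time_s: 4.47
tool_pos: [552.7, -255.2, 166.6]
tcp_rot: [0.0, 0.0, 1.0, 0.0]
wrist_force: [0.2, -0.1, -2.3]
gripper_width: 53.8
gripper_force: 35.0
```

Call:
{"name": "move_arm", "arguments": {"steps": [{"slide": [-0.017, 0.22, 0], "delta_rot": [0, 0, 0], "gripper": 1}, {"slide": [-0.017, 0.22, 0], "delta_rot": [0, 0, 0], "gripper": 1}, {"slide": [-0.017, 0.22, 0], "delta_rot": [0, 0, 0], "gripper": 1}, {"slide": [-0.017, 0.22, 0], "delta_rot": [0, 0, 0], "gripper": 1}, {"slide": [-0.017, 0.22, 0], "delta_rot": [0, 0, 0], "gripper": 1}]}}

```text
time_s: 4.88
tool_pos: [565.4, -90.1, 166.6]
tcp_rot: [0.0, 0.0, 1.0, 0.0]
wrist_force: [0.2, 0.4, -2.8]
gripper_width: 53.7
gripper_force: 35.0
```

Call:
{"name": "move_arm", "arguments": {"steps": [{"slide": [-0.017, 0.22, 0], "delta_rot": [0, 0, 0], "gripper": 1}, {"slide": [-0.017, 0.22, 0], "delta_rot": [0, 0, 0], "gripper": 1}, {"slide": [-0.017, 0.22, 0], "delta_rot": [0, 0, 0], "gripper": 1}, {"slide": [-0.017, 0.22, 0], "delta_rot": [0, 0, 0], "gripper": 1}, {"slide": [-0.017, 0.22, 0], "delta_rot": [0, 0, 0], "gripper": 1}]}}

```text
time_s: 5.3
tool_pos: [578.1, 74.8, 166.6]
tcp_rot: [0.0, -0.0, 1.0, 0.0]
wrist_force: [0.7, 0.2, -1.5]
gripper_width: 53.4
gripper_force: 35.0
```

Call:
{"name": "move_arm", "arguments": {"steps": [{"slide": [-0.017, 0.22, 0], "delta_rot": [0, 0, 0], "gripper": 1}, {"slide": [-0.017, 0.22, 0], "delta_rot": [0, 0, 0], "gripper": 1}, {"slide": [-0.017, 0.15, 0], "delta_rot": [0, 0, 0], "gripper": 1}, {"slide": [-0.017, 0.07, 0], "delta_rot": [0, 0, 0], "gripper": 1}, {"slide": [0, 0, 0], "delta_rot": [0, 0, 0], "gripper": 1}]}}

```text
time_s: 5.72
tool_pos: [588.7, 175.2, 166.3]
tcp_rot: [0.0, -0.002, 1.0, 0.001]
wrist_force: [-0.7, -0.7, -2.8]
gripper_width: 53.5
gripper_force: 35.0
```

Call:
{"name": "move_arm", "arguments": {"steps": [{"slide": [-0.017, 0.12, 0], "delta_rot": [0, 0, 0], "gripper": 1}, {"slide": [0, 0.12, 0.05], "delta_rot": [0, 0, 0], "gripper": 1}, {"slide": [0, 0, 0.2], "delta_rot": [0, 0, 0], "gripper": 1}, {"slide": [0, 0, 0.2], "delta_rot": [0, 0, 0], "gripper": 1}, {"slide": [0, 0, 0.15], "delta_rot": [0, 0, 0], "gripper": 1}]}}

```text
time_s: 6.13
tool_pos: [591.0, 205.5, 74.8]
tcp_rot: [-0.0, 0.001, 1.0, -0.001]
wrist_force: [0.2, -0.4, -2.1]
gripper_width: 53.7
gripper_force: 35.0
```

Call:
{"name": "move_arm", "arguments": {"steps": [{"slide": [0, 0, 0.08], "delta_rot": [0, 0, 0], "gripper": 1}, {"slide": [0, 0, 0.06], "delta_rot": [0, 0, 0], "gripper": 1}, {"slide": [0, 0, 0.02], "delta_rot": [0, 0, 0], "gripper": 1}, {"slide": [0, 0, 0], "delta_rot": [0, 0, 0], "gripper": 1}, {"slide": [0, 0, 0], "delta_rot": [0, 0, 0], "gripper": 1}]}}

```text
time_s: 6.55
tool_pos: [592.2, 207.5, 53.2]
tcp_rot: [0.001, 0.0, 1.0, 0.0]
wrist_force: [-0.7, 0.5, -1.8]
gripper_width: 53.5
gripper_force: 35.0
```

Call:
{"name": "move_arm", "arguments": {"steps": [{"slide": [0, 0, 0.01], "delta_rot": [0, 0, 0], "gripper": 1}, {"slide": [0, 0, 0.01], "delta_rot": [0, 0, 0], "gripper": 1}, {"slide": [0, 0, 0.01], "delta_rot": [0, 0, 0], "gripper": 1}, {"slide": [0, 0, 0], "delta_rot": [0, 0, 0], "gripper": 1}, {"slide": [0, 0, 0], "delta_rot": [0, 0, 0], "gripper": 1}]}}

```text
time_s: 6.97
tool_pos: [592.0, 208.0, 49.0]
tcp_rot: [0.001, 0.0, 1.0, 0.0]
wrist_force: [-2.0, -0.9, 7.4]
gripper_width: 53.8
gripper_force: 35.0
```

Call:
{"name": "move_arm", "arguments": {"steps": [{"slide": [0, 0, 0.01], "delta_rot": [0, 0, 0], "gripper": 1}, {"slide": [0, 0, 0.01], "delta_rot": [0, 0, 0], "gripper": 1}, {"slide": [0, 0, 0], "delta_rot": [0, 0, 0], "gripper": 1}, {"slide": [0, 0, 0], "delta_rot": [0, 0, 0], "gripper": 1}, {"slide": [0, 0, 0], "delta_rot": [0, 0, 0], "gripper": 1}]}}

```text
time_s: 7.38
tool_pos: [592.3, 208.1, 48.6]
tcp_rot: [0.001, -0.0, 1.0, 0.001]
wrist_force: [-7.3, -2.2, 35.4]
gripper_width: 53.7
gripper_force: 35.0
```

Call:
{"name": "move_arm", "arguments": {"steps": [{"slide": [0, 0, -0.015], "delta_rot": [0, 0, 0], "gripper": 1}, {"slide": [0, 0, 0], "delta_rot": [0, 0, 0], "gripper": 0.3}, {"slide": [0, 0, 0], "delta_rot": [0, 0, 0], "gripper": 0.25}, {"slide": [0, 0, 0], "delta_rot": [0, 0, 0], "gripper": 0.25}, {"slide": [0, 0, 0], "delta_rot": [0, 0, 0], "gripper": 0.25}]}}

```text
time_s: 7.8
tool_pos: [591.5, 207.7, 46.6]
tcp_rot: [-0.0, 0.0, 1.0, -0.0]
wrist_force: [-0.2, -0.3, -0.3]
gripper_width: 69.1
gripper_force: 0.0
```

Call:
{"name": "move_arm", "arguments": {"steps": [{"slide": [0, 0, -0.1], "delta_rot": [0, 0, 0], "gripper": 0.25}, {"slide": [0, 0, -0.2], "delta_rot": [0, 0, 0], "gripper": 0.25}, {"slide": [0, 0, -0.2], "delta_rot": [0, 0, 0], "gripper": 0.25}, {"slide": [0, 0, -0.2], "delta_rot": [0, 0, 0], "gripper": 0.25}, {"slide": [0, 0, -0.2], "delta_rot": [0, 0, 0], "gripper": 0.25}]}}

```text
time_s: 8.22
tool_pos: [591.2, 207.6, 182.8]
tcp_rot: [-0.0, 0.0, 1.0, -0.0]
wrist_force: [0.2, 0.4, 0.2]
gripper_width: 70.0
gripper_force: 0.0
```

```bash
cat >> h.py <<'E'
def bottle(pb,pc,z=23):
    pass
E
python3 - <<'E'
from h import *
whites()
Q=pose((0.012*.707,-.707,-.707),(1,0.012,0)); print(Q.as_matrix().round(3).tolist())
D=pose((0,0,-1),(1,0,0))
s=arm.get_state();P=s["tool_pos"];print(s["joint_pos"].round(2))
w=P+np.array([-130,-210,0]);plan(w,D,15); 
w2=np.array([446,-15,150]); plan(w2,Q,10,w,D)
E
```

```text
side [([405.1, 156.7], 1589), ([368.3, 136.0], 207), ([299.0, 146.8], 80), ([308.4, 158.8], 137), ([289.6, 167.3], 119), ([268.0, 175.2], 358), ([289.1, 227.5], 147), ([343.5, 247.9], 190), ([338.2, 290.0], 269)]
top [([225.2, 188.0], 1462), ([262.7, 163.5], 45), ([408.1, 197.2], 171), ([449.8, 220.7], 163), ([367.6, 230.4], 169), ([224.5, 278.3], 1082), ([236.1, 296.8], 73)]
[[-0.008, 1.0, 0.008], [0.707, 0.012, -0.707], [-0.707, -0.0, -0.707]]
[-0.45  0.52  0.03  1.87 -0.02  0.75  1.17]
n 15 rot/row [0.0002, 0.0001, 0.05] deg 6.0 mm 16.5
[[0.058, -0.093, -0.001], [0.048, -0.099, -0.001], [0.037, -0.103, -0.001], [0.026, -0.107, -0.0], [0.015, -0.109, -0.0], [0.003, -0.11, -0.0], [-0.008, -0.109, -0.0], [-0.02, -0.108, -0.0], [-0.031, -0.105, -0.0], [-0.042, -0.102, -0.0], [-0.052, -0.097, -0.0], [-0.062, -0.091, -0.0], [-0.071, -0.084, -0.0], [-0.079, -0.076, -0.0], [-0.087, -0.067, -0.0]]
n 10 rot/row [-0.0002, -0.0375, -0.0005] deg 4.5 mm 4.3
[[-0.009, -0.012, 0.024], [-0.007, -0.012, 0.025], [-0.005, -0.012, 0.025], [-0.003, -0.012, 0.026], [-0.001, -0.012, 0.026], [0.001, -0.012, 0.026], [0.003, -0.012, 0.026], [0.005, -0.012, 0.025], [0.007, -0.012, 0.025], [0.009, -0.012, 0.024]]
```

Call:
{"name": "move_arm", "arguments": {"steps": [{"slide": [0.058, -0.093, 0], "delta_rot": [0, 0, 0.05], "gripper": 0.25}, {"slide": [0.048, -0.099, 0], "delta_rot": [0, 0, 0.05], "gripper": 0.25}, {"slide": [0.037, -0.103, 0], "delta_rot": [0, 0, 0.05], "gripper": 0.25}, {"slide": [0.026, -0.107, 0], "delta_rot": [0, 0, 0.05], "gripper": 0.25}, {"slide": [0.015, -0.109, 0], "delta_rot": [0, 0, 0.05], "gripper": 0.25}]}}

```text
time_s: 8.73
tool_pos: [547.3, 137.0, 181.0]
tcp_rot: [-0.0, 0.261, 0.965, -0.0]
wrist_force: [-0.5, -0.1, -0.5]
gripper_width: 69.9
gripper_force: 0.0
```

Call:
{"name": "move_arm", "arguments": {"steps": [{"slide": [0.003, -0.11, 0], "delta_rot": [0, 0, 0.05], "gripper": 0.25}, {"slide": [-0.008, -0.109, 0], "delta_rot": [0, 0, 0.05], "gripper": 0.25}, {"slide": [-0.02, -0.108, 0], "delta_rot": [0, 0, 0.05], "gripper": 0.25}, {"slide": [-0.031, -0.105, 0], "delta_rot": [0, 0, 0.05], "gripper": 0.25}, {"slide": [-0.042, -0.102, 0], "delta_rot": [0, 0, 0.05], "gripper": 0.25}]}}

```text
time_s: 9.15
tool_pos: [504.1, 66.9, 181.1]
tcp_rot: [-0.0, 0.502, 0.865, -0.001]
wrist_force: [0.4, 0.3, 0.8]
gripper_width: 69.5
gripper_force: 0.0
```

Call:
{"name": "move_arm", "arguments": {"steps": [{"slide": [-0.052, -0.097, 0], "delta_rot": [0, 0, 0.05], "gripper": 0.2}, {"slide": [-0.062, -0.091, 0], "delta_rot": [0, 0, 0.05], "gripper": 0.2}, {"slide": [-0.071, -0.084, 0], "delta_rot": [0, 0, 0.05], "gripper": 0.2}, {"slide": [-0.079, -0.076, 0], "delta_rot": [0, 0, 0.05], "gripper": 0.2}, {"slide": [-0.087, -0.067, 0], "delta_rot": [0, 0, 0.05], "gripper": 0.2}]}}

```text
time_s: 9.57
tool_pos: [460.7, -3.1, 181.3]
tcp_rot: [-0.0, 0.709, 0.705, -0.001]
wrist_force: [-0.2, -0.5, -0.4]
gripper_width: 74.6
gripper_force: 0.0
```

Call:
{"name": "move_arm", "arguments": {"steps": [{"slide": [-0.007, -0.012, 0.025], "delta_rot": [0, -0.0375, 0], "gripper": 0.2}, {"slide": [-0.007, -0.012, 0.025], "delta_rot": [0, -0.0375, 0], "gripper": 0.2}, {"slide": [-0.005, -0.012, 0.025], "delta_rot": [0, -0.0375, 0], "gripper": 0.2}, {"slide": [-0.003, -0.012, 0.025], "delta_rot": [0, -0.0375, 0], "gripper": 0.2}, {"slide": [0, -0.012, 0.025], "delta_rot": [0, -0.0375, 0], "gripper": 0.2}]}}

```text
time_s: 9.98
tool_pos: [452.6, -8.8, 163.8]
tcp_rot: [0.14, 0.693, 0.693, -0.139]
wrist_force: [0.0, 0.3, -1.6]
gripper_width: 74.5
gripper_force: 0.0
```

Call:
{"name": "move_arm", "arguments": {"steps": [{"slide": [0, -0.012, 0.025], "delta_rot": [0, -0.0375, 0], "gripper": 0.2}, {"slide": [0.003, -0.012, 0.025], "delta_rot": [0, -0.0375, 0], "gripper": 0.2}, {"slide": [0.005, -0.012, 0.025], "delta_rot": [0, -0.0375, 0], "gripper": 0.2}, {"slide": [0.007, -0.012, 0.025], "delta_rot": [0, -0.0375, 0], "gripper": 0.2}, {"slide": [0.009, -0.012, 0.025], "delta_rot": [0, -0.0375, 0], "gripper": 0.2}]}}

```text
time_s: 10.4
tool_pos: [443.6, -15.1, 145.5]
tcp_rot: [0.272, 0.652, 0.653, -0.272]
wrist_force: [-0.6, -0.0, -0.9]
gripper_width: 74.4
gripper_force: 0.0
```

Call:
{"name": "move_arm", "arguments": {"steps": [{"slide": [0.1, 0.013, 0.05], "delta_rot": [0, 0, 0], "gripper": 0.2}, {"slide": [0.1, 0, 0.15], "delta_rot": [0, 0, 0], "gripper": 0.2}, {"slide": [0, 0, 0.2], "delta_rot": [0, 0, 0], "gripper": 0.2}, {"slide": [0, 0, 0.2], "delta_rot": [0, 0, 0], "gripper": 0.2}, {"slide": [0, 0, 0.15], "delta_rot": [0, 0, 0], "gripper": 0.2}]}}

```text
time_s: 10.82
tool_pos: [445.0, -74.9, 43.2]
tcp_rot: [0.271, 0.653, 0.654, -0.271]
wrist_force: [-0.0, 0.6, -0.7]
gripper_width: 73.9
gripper_force: 0.0
```

Call:
{"name": "move_arm", "arguments": {"steps": [{"slide": [0, 0, 0.15], "delta_rot": [0, 0, 0], "gripper": 0.2}, {"slide": [0, 0, 0.1], "delta_rot": [0, 0, 0], "gripper": 0.2}, {"slide": [0, 0, 0.05], "delta_rot": [0, 0, 0], "gripper": 0.2}, {"slide": [0, 0, 0], "delta_rot": [0, 0, 0], "gripper": 0.2}, {"slide": [0, 0, 0], "delta_rot": [0, 0, 0], "gripper": 0.2}]}}

```text
time_s: 11.23
tool_pos: [445.2, -105.7, 13.2]
tcp_rot: [0.271, 0.653, 0.653, -0.271]
wrist_force: [0.7, 0.0, 0.1]
gripper_width: 74.1
gripper_force: 0.0
```

```bash
python3 - <<'E'
from h import *
print(arm.get_state()["joint_pos"].round(2))
s=arm.snapshot("side");cv2.imwrite("pics/s2.png",cv2.resize(s[120:320,220:440],None,fx=3,fy=3))
E
```

```text
[-0.92  1.13  0.82  2.38  0.02  0.14 -0.38]
```

View pics/s2.png

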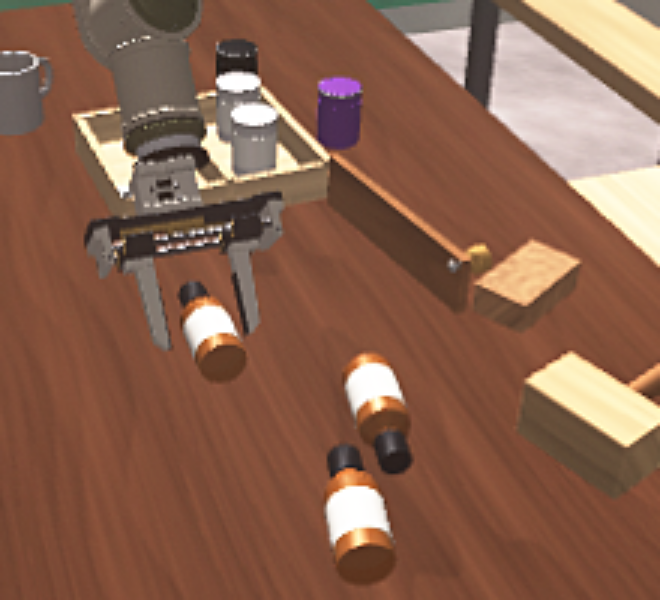

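The tin (crop ~255,140) stands in its bay beside the keep_tin. Bottle C (crop ~213,330) lies between the open fingers, so I'm gripping it.

Call:
{"name": "move_arm", "arguments": {"steps": [{"slide": [0, 0, 0], "delta_rot": [0, 0, 0], "gripper": 1}, {"slide": [0, 0, 0], "delta_rot": [0, 0, 0], "gripper": 1}, {"slide": [0, 0, 0], "delta_rot": [0, 0, 0], "gripper": 1}, {"slide": [0, 0, 0], "delta_rot": [0, 0, 0], "gripper": 1}, {"slide": [0, 0, 0], "delta_rot": [0, 0, 0], "gripper": 1}], "grip_force": 40}}

```text
time_s: 11.7
tool_pos: [445.7, -105.2, 13.4]
tcp_rot: [0.271, 0.653, 0.653, -0.27]
wrist_force: [-0.9, 0.3, -1.0]
gripper_width: 45.8
gripper_force: 15.5
```

```bash
python3 - <<'E'
from h import *
s=arm.get_state();P=s["tool_pos"];R0=rots(s["tcp_rot"]);print(P)
Zl=np.array([-.065,.998,0]);
w=P+np.array([10,15,120.]);plan(w,R0,5)
# upright about world axis: tool z -> (.707 xl, -.707)
T=pose(Zl*.707+[0,0,-.707],(.998,.065,0))
O=np.array([529.5,235.5]);xl=np.array([-.065,.998]);yl=np.array([-.998,-.065])
t=O+24*xl+84*yl; print("P slot",t)
g=np.array([t[0],t[1],8+65.]) ; tcp=g+T.apply([0,0,19]); print("tcp place",tcp)
w2=np.array([tcp[0],tcp[1]-120,tcp[2]+110]);print(w2);plan(w2,T,20,w,R0)
E
```

```text
[ 445.71418845 -105.20973525   13.37233474]
n 5 rot/row [0.0, 0.0, 0.0] deg 0.0 mm 24.3
[-0.099, 0.013, -0.127]
P slot [444.108 253.992]
tcp place [443.23477312 267.39939123  59.56574025]
[443.23477312 147.39939123 169.56574025]
n 20 rot/row [0.0, 0.0375, -0.0017] deg 4.5 mm 12.0
[[0.048, -0.004, -0.065], [0.052, -0.004, -0.061], [0.057, -0.004, -0.056], [0.061, -0.004, -0.052], [0.065, -0.003, -0.047], [0.069, -0.003, -0.041], [0.072, -0.003, -0.036], [0.074, -0.003, -0.03], [0.076, -0.002, -0.024], [0.078, -0.002, -0.018], [0.079, -0.002, -0.012], [0.08, -0.001, -0.006], [0.08, -0.001, 0.001], [0.08, -0.001, 0.007], [0.079, -0.001, 0.013], [0.078, -0.0, 0.019], [0.076, -0.0, 0.025], [0.074, 0.0, 0.031], [0.071, 0.001, 0.037], [0.068, 0.001, 0.042]]
```

Call:
{"name": "move_arm", "arguments": {"steps": [{"slide": [-0.03, 0, -0.04], "delta_rot": [0, 0, 0], "gripper": 1}, {"slide": [-0.1, 0.01, -0.13], "delta_rot": [0, 0, 0], "gripper": 1}, {"slide": [-0.13, 0.02, -0.17], "delta_rot": [0, 0, 0], "gripper": 1}, {"slide": [-0.13, 0.02, -0.17], "delta_rot": [0, 0, 0], "gripper": 1}, {"slide": [-0.1, 0.01, -0.13], "delta_rot": [0, 0, 0], "gripper": 1}]}}

```text
time_s: 12.12
tool_pos: [454.2, -89.7, 135.3]
tcp_rot: [0.27, 0.654, 0.653, -0.27]
wrist_force: [0.6, -0.2, -1.8]
gripper_width: 45.4
gripper_force: 39.9
```

Call:
{"name": "move_arm", "arguments": {"steps": [{"slide": [0.048, -0.004, -0.065], "delta_rot": [0, 0.0375, -0.0017], "gripper": 1}, {"slide": [0.052, -0.004, -0.061], "delta_rot": [0, 0.0375, -0.0017], "gripper": 1}, {"slide": [0.057, -0.004, -0.056], "delta_rot": [0, 0.0375, -0.0017], "gripper": 1}, {"slide": [0.061, -0.004, -0.052], "delta_rot": [0, 0.0375, -0.0017], "gripper": 1}, {"slide": [0.065, -0.003, -0.047], "delta_rot": [0, 0.0375, -0.0017], "gripper": 1}]}}

```text
time_s: 12.53
tool_pos: [450.8, -29.5, 143.3]
tcp_rot: [0.134, 0.688, 0.7, -0.139]
wrist_force: [-1.0, 0.5, -3.3]
gripper_width: 45.3
gripper_force: 39.9
```

Call:
{"name": "move_arm", "arguments": {"steps": [{"slide": [0.069, -0.003, -0.041], "delta_rot": [0, 0.0375, -0.0017], "gripper": 1}, {"slide": [0.072, -0.003, -0.036], "delta_rot": [0, 0.0375, -0.0017], "gripper": 1}, {"slide": [0.074, -0.003, -0.03], "delta_rot": [0, 0.0375, -0.0017], "gripper": 1}, {"slide": [0.076, -0.002, -0.024], "delta_rot": [0, 0.0375, -0.0017], "gripper": 1}, {"slide": [0.078, -0.002, -0.018], "delta_rot": [0, 0.0375, -0.0017], "gripper": 1}]}}

```text
time_s: 12.95
tool_pos: [447.7, 29.6, 152.4]
tcp_rot: [-0.006, 0.696, 0.718, -0.003]
wrist_force: [0.2, 0.4, -3.1]
gripper_width: 45.9
gripper_force: 39.9
```

Call:
{"name": "move_arm", "arguments": {"steps": [{"slide": [0.079, -0.002, -0.012], "delta_rot": [0, 0.0375, -0.0017], "gripper": 1}, {"slide": [0.08, -0.001, -0.006], "delta_rot": [0, 0.0375, -0.0017], "gripper": 1}, {"slide": [0.08, -0.001, 0], "delta_rot": [0, 0.0375, -0.0017], "gripper": 1}, {"slide": [0.08, -0.001, 0.007], "delta_rot": [0, 0.0375, -0.0017], "gripper": 1}, {"slide": [0.079, -0.001, 0.013], "delta_rot": [0, 0.0375, -0.0017], "gripper": 1}]}}

```text
time_s: 13.37
tool_pos: [444.8, 88.5, 161.3]
tcp_rot: [-0.146, 0.677, 0.709, 0.133]
wrist_force: [0.1, 0.0, -2.0]
gripper_width: 45.4
gripper_force: 39.9
```

Call:
{"name": "move_arm", "arguments": {"steps": [{"slide": [0.078, 0, 0.019], "delta_rot": [0, 0.0375, -0.0017], "gripper": 1}, {"slide": [0.076, 0, 0.025], "delta_rot": [0, 0.0375, -0.0017], "gripper": 1}, {"slide": [0.074, 0, 0.031], "delta_rot": [0, 0.0375, -0.0017], "gripper": 1}, {"slide": [0.071, 0, 0.037], "delta_rot": [0, 0.0375, -0.0017], "gripper": 1}, {"slide": [0.068, 0, 0.042], "delta_rot": [0, 0.0375, -0.0017], "gripper": 1}]}}

```text
time_s: 13.78
tool_pos: [441.7, 147.8, 170.1]
tcp_rot: [-0.28, 0.631, 0.674, 0.263]
wrist_force: [0.0, 0.5, -4.8]
gripper_width: 45.5
gripper_force: 39.9
```

```bash
python3 - <<'E'
from h import *
s=arm.get_state();print(s["joint_pos"].round(2),s["tool_pos"].round(1),rots(s["tcp_rot"]).as_matrix().round(2).tolist())
s=arm.snapshot("side");cv2.imwrite("pics/s3.png",cv2.resize(s[60:320,180:440],None,fx=2.2,fy=2.2))
E
```

```text
[ 0.37  0.58 -0.42  2.29 -1.04  0.67  1.02] [441.7 147.8 170.1] [[-0.05, 1.0, -0.04], [0.7, 0.06, 0.71], [0.71, 0.0, -0.71]]
```

View pics/s3.png

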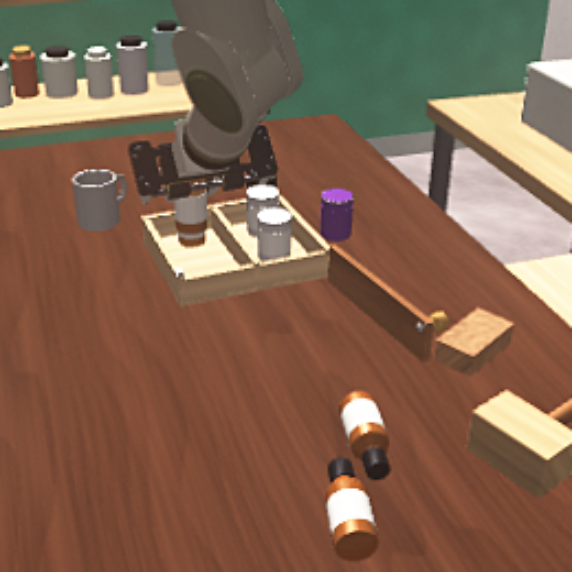

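Call:
{"name": "move_arm", "arguments": {"steps": [{"slide": [0.054, 0.0056, 0.054], "delta_rot": [0, 0, 0], "gripper": 1}, {"slide": [0.054, 0.0056, 0.054], "delta_rot": [0, 0, 0], "gripper": 1}, {"slide": [0.054, 0.0056, 0.054], "delta_rot": [0, 0, 0], "gripper": 1}, {"slide": [0.054, 0.0056, 0.054], "delta_rot": [0, 0, 0], "gripper": 1}, {"slide": [0.054, 0.0056, 0.054], "delta_rot": [0, 0, 0], "gripper": 1}]}}

```text
time_s: 14.25
tool_pos: [442.1, 204.7, 169.1]
tcp_rot: [-0.278, 0.633, 0.674, 0.261]
wrist_force: [-1.2, 0.2, -2.3]
gripper_width: 45.0
gripper_force: 39.9
```

Call:
{"name": "move_arm", "arguments": {"steps": [{"slide": [0.054, 0.0056, 0.054], "delta_rot": [0, 0, 0], "gripper": 1}, {"slide": [0.054, 0.0056, 0.054], "delta_rot": [0, 0, 0], "gripper": 1}, {"slide": [0.054, 0.0056, 0.054], "delta_rot": [0, 0, 0], "gripper": 1}, {"slide": [0.054, 0.0056, 0.054], "delta_rot": [0, 0, 0], "gripper": 1}, {"slide": [0.054, 0.0056, 0.054], "delta_rot": [0, 0, 0], "gripper": 1}]}}

```text
time_s: 14.67
tool_pos: [442.6, 262.3, 168.9]
tcp_rot: [-0.278, 0.632, 0.674, 0.261]
wrist_force: [0.5, 0.9, -1.2]
gripper_width: 45.6
gripper_force: 39.9
```

```bash
python3 - <<'E'
from h import *
s=arm.get_state();print(s["joint_pos"].round(2),s["tool_pos"].round(1),rots(s["tcp_rot"]).as_matrix().round(3).tolist())
E
```

```text
[ 0.39  0.67 -0.82  2.29 -1.03  0.34  0.78] [442.6 262.3 168.9] [[-0.045, 0.998, -0.045], [0.708, 0.064, 0.704], [0.705, -0.0, -0.709]]
```

Call:
{"name": "move_arm", "arguments": {"steps": [{"slide": [-0.06, 0, 0.06], "delta_rot": [0, 0, 0], "gripper": 1}, {"slide": [-0.1, 0, 0.1], "delta_rot": [0, 0, 0], "gripper": 1}, {"slide": [-0.1, 0, 0.1], "delta_rot": [0, 0, 0], "gripper": 1}, {"slide": [-0.1, 0, 0.1], "delta_rot": [0, 0, 0], "gripper": 1}, {"slide": [-0.06, 0, 0.06], "delta_rot": [0, 0, 0], "gripper": 1}]}}

```text
time_s: 15.08
tool_pos: [444.0, 260.1, 81.1]
tcp_rot: [-0.284, 0.631, 0.675, 0.257]
wrist_force: [0.1, -0.1, -2.9]
gripper_width: 45.8
gripper_force: 39.9
```

```bash
python3 - <<'E'
from h import *
s=arm.get_state();print(s["joint_pos"].round(2),s["tool_pos"].round(1),s["wrist_force"])
a=cv2.resize(arm.snapshot("side")[110:230,220:340],None,fx=3.3,fy=3.3,interpolation=cv2.INTER_CUBIC);b=cv2.resize(arm.snapshot("top")[140:260,200:320],None,fx=3.3,fy=3.3,interpolation=cv2.INTER_CUBIC)
cv2.imwrite("pics/s4.png",np.hstack([a,b]))
E
```

```text
[ 0.44  0.92 -0.92  2.31 -1.04  0.11  0.91] [444.  260.1  81.1] [ 0.08050424 -0.05467273 -2.86454061]
```

View pics/s4.png

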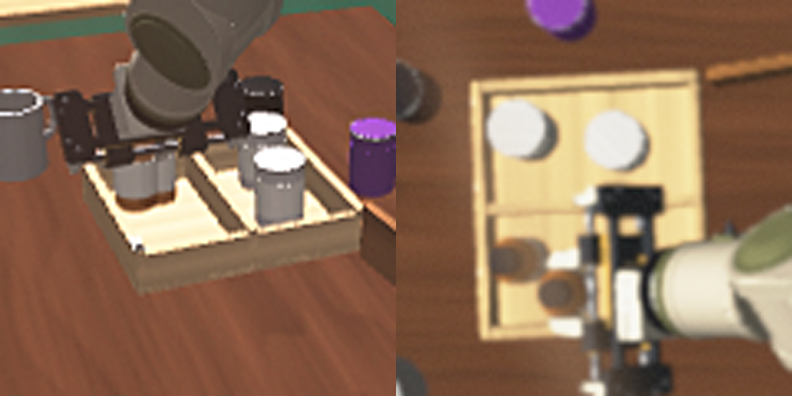

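Call:
{"name": "move_arm", "arguments": {"steps": [{"slide": [-0.04, 0, 0.02], "delta_rot": [0, 0, 0], "gripper": 1}, {"slide": [-0.03, 0, 0.02], "delta_rot": [0, 0, 0], "gripper": 1}, {"slide": [-0.02, 0, 0.02], "delta_rot": [0, 0, 0], "gripper": 1}, {"slide": [0, 0, 0], "delta_rot": [0, 0, 0], "gripper": 1}, {"slide": [0, 0, 0], "delta_rot": [0, 0, 0], "gripper": 1}]}}

```text
time_s: 15.6
tool_pos: [449.4, 255.2, 69.6]
tcp_rot: [-0.283, 0.63, 0.676, 0.257]
wrist_force: [0.1, -0.3, -3.0]
gripper_width: 45.4
gripper_force: 39.9
```

```bash
cat >> h.py <<'E'
def st():
    s=arm.get_state();M=rots(s["tcp_rot"]).as_matrix();ax=(M[:,0]-M[:,2])*.7071
    print(s["joint_pos"].round(2),s["tool_pos"].round(1),s["wrist_force"].round(1),"M",M.round(3).tolist(),"bottle axis",ax.round(3))
E
python3 -c "
from h import *
st()"
```

```text
[ 0.44  0.94 -0.9   2.3  -1.04  0.11  0.93] [449.4 255.2  69.6] [ 0.1 -0.3 -3. ] M [[-0.046, 0.997, -0.058], [0.706, 0.073, 0.704], [0.707, -0.009, -0.707]] bottle axis [0.008 0.001 1.   ]
```

Call:
{"name": "move_arm", "arguments": {"steps": [{"slide": [-0.02, 0, 0.01], "delta_rot": [0, 0, 0], "gripper": 1}, {"slide": [-0.02, 0, 0.01], "delta_rot": [0, 0, 0], "gripper": 1}, {"slide": [-0.01, 0, 0.01], "delta_rot": [0, 0, 0], "gripper": 1}, {"slide": [0, 0, 0], "delta_rot": [0, 0, 0], "gripper": 1}, {"slide": [0, 0, 0], "delta_rot": [0, 0, 0], "gripper": 1}]}}

```text
time_s: 16.02
tool_pos: [450.5, 252.3, 61.7]
tcp_rot: [-0.284, 0.63, 0.676, 0.256]
wrist_force: [0.0, -0.2, -3.4]
gripper_width: 45.1
gripper_force: 39.9
```

```bash
python3 -c "
from h import *
st()"
```

```text
[ 0.44  0.96 -0.89  2.29 -1.04  0.11  0.95] [450.5 252.3  61.7] [ 0.  -0.2 -3.4] M [[-0.045, 0.997, -0.061], [0.706, 0.075, 0.705], [0.707, -0.012, -0.707]] bottle axis [0.012 0.001 1.   ]
```

Another 2–4 mm, looking for contact.

Call:
{"name": "move_arm", "arguments": {"steps": [{"slide": [-0.01, 0, 0.006], "delta_rot": [0, 0, 0], "gripper": 1}, {"slide": [-0.006, 0, 0.005], "delta_rot": [0, 0, 0], "gripper": 1}, {"slide": [0, 0, 0], "delta_rot": [0, 0, 0], "gripper": 1}, {"slide": [0, 0, 0], "delta_rot": [0, 0, 0], "gripper": 1}, {"slide": [0, 0, 0], "delta_rot": [0, 0, 0], "gripper": 1}]}}

```text
time_s: 16.43
tool_pos: [451.0, 251.6, 59.3]
tcp_rot: [-0.285, 0.63, 0.676, 0.256]
wrist_force: [-0.5, -0.4, -1.8]
gripper_width: 45.3
gripper_force: 39.9
```

Call:
{"name": "move_arm", "arguments": {"steps": [{"slide": [-0.01, 0, 0.006], "delta_rot": [0, 0, 0], "gripper": 1}, {"slide": [-0.006, 0, 0.005], "delta_rot": [0, 0, 0], "gripper": 1}, {"slide": [0, 0, 0], "delta_rot": [0, 0, 0], "gripper": 1}, {"slide": [0, 0, 0], "delta_rot": [0, 0, 0], "gripper": 1}, {"slide": [0, 0, 0], "delta_rot": [0, 0, 0], "gripper": 1}]}}

```text
time_s: 16.85
tool_pos: [450.7, 251.8, 58.5]
tcp_rot: [-0.286, 0.628, 0.676, 0.257]
wrist_force: [-1.6, -4.8, 13.1]
gripper_width: 45.3
gripper_force: 40.0
```

Call:
{"name": "move_arm", "arguments": {"steps": [{"slide": [0.004, 0, -0.004], "delta_rot": [0, 0, 0], "gripper": 0.4}, {"slide": [0, 0, 0], "delta_rot": [0, 0, 0], "gripper": 0.35}, {"slide": [0, 0, 0], "delta_rot": [0, 0, 0], "gripper": 0.35}, {"slide": [0, 0, 0], "delta_rot": [0, 0, 0], "gripper": 0.35}, {"slide": [0, 0, 0], "delta_rot": [0, 0, 0], "gripper": 0.35}]}}

```text
time_s: 17.27
tool_pos: [451.5, 250.7, 57.5]
tcp_rot: [-0.285, 0.63, 0.676, 0.256]
wrist_force: [-0.1, -0.4, -0.5]
gripper_width: 60.1
gripper_force: 0.0
```

Call:
{"name": "move_arm", "arguments": {"steps": [{"slide": [0, 0, -0.05], "delta_rot": [0, 0, 0], "gripper": 0.35}, {"slide": [0, 0, -0.1], "delta_rot": [0, 0, 0], "gripper": 0.35}, {"slide": [0, 0, -0.2], "delta_rot": [0, 0, 0], "gripper": 0.35}, {"slide": [0, 0, -0.2], "delta_rot": [0, 0, 0], "gripper": 0.35}, {"slide": [0, 0, -0.2], "delta_rot": [0, 0, 0], "gripper": 0.25}]}}

```text
time_s: 17.68
tool_pos: [458.0, 170.7, 138.0]
tcp_rot: [-0.285, 0.629, 0.676, 0.255]
wrist_force: [0.5, 0.7, -0.2]
gripper_width: 63.7
gripper_force: 0.0
```

```bash
python3 - <<'E'
from h import *
st()
a=cv2.resize(arm.snapshot("side")[110:230,220:340],None,fx=3.3,fy=3.3,interpolation=cv2.INTER_CUBIC);b=cv2.resize(arm.snapshot("top")[140:260,200:320],None,fx=3.3,fy=3.3,interpolation=cv2.INTER_CUBIC)
cv2.imwrite("pics/s5.png",np.hstack([a,b]))
whites()
E
```

```text
[ 0.47  0.7  -0.66  2.25 -0.9   0.49  0.85] [458.  170.7 138. ] [ 0.5  0.7 -0.2] M [[-0.045, 0.997, -0.064], [0.706, 0.077, 0.704], [0.707, -0.014, -0.707]] bottle axis [0.014 0.001 1.   ]
side [([405.2, 156.8], 1592), ([368.2, 136.0], 206), ([308.4, 158.8], 137), ([289.5, 167.3], 118), ([270.2, 175.4], 259), ([343.5, 247.9], 190), ([338.1, 290.0], 270)]
top [([235.9, 178.3], 246), ([265.4, 181.7], 257), ([408.1, 197.2], 168), ([373.5, 235.5], 2972), ([277.6, 210.0], 70), ([449.7, 220.8], 160), ([300.5, 228.6], 201), ([279.0, 239.5], 69), ([443.6, 280.6], 1855)]
```

View pics/s5.png

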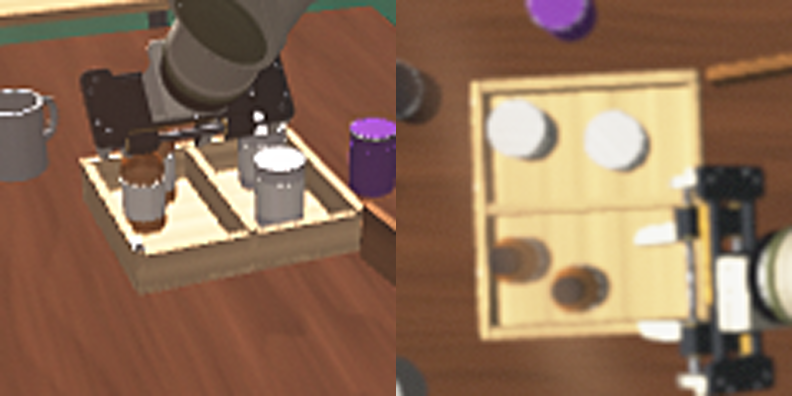

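Bottle C stands in the bottle bay (top crop ~580,290) next to keep_bottle (~520,258), and both tins are fine. Next, bottle A: its cap points the wrong way, so I'll grasp it tool-down and turn it around on the bench.

```bash
python3 - <<'E'
from h import *
D=pose((0,0,-1),(.994,-.107,0))
s=arm.get_state();P=s["tool_pos"]
w=P+np.array([20,-200,50.]);plan(w,D,10); w2=np.array([551,-249,120.]);plan(w2,D,10,w,D)
E
```

```text
n 10 rot/row [-0.0039, -0.0373, 0.0081] deg 4.6 mm 20.7
[[-0.071, 0.003, -0.118], [-0.08, 0.005, -0.112], [-0.089, 0.007, -0.106], [-0.096, 0.01, -0.098], [-0.104, 0.012, -0.09], [-0.11, 0.015, -0.082], [-0.116, 0.017, -0.073], [-0.121, 0.02, -0.064], [-0.125, 0.022, -0.054], [-0.129, 0.025, -0.044]]
n 10 rot/row [0.0, 0.0, 0.0] deg 0.0 mm 24.1
[-0.141, 0.063, 0.045]
```

Call:
{"name": "move_arm", "arguments": {"steps": [{"slide": [-0.071, 0.003, -0.118], "delta_rot": [-0.004, -0.0373, 0.008], "gripper": 0.2}, {"slide": [-0.08, 0.005, -0.112], "delta_rot": [-0.004, -0.0373, 0.008], "gripper": 0.2}, {"slide": [-0.089, 0.007, -0.106], "delta_rot": [-0.004, -0.0373, 0.008], "gripper": 0.2}, {"slide": [-0.096, 0.01, -0.098], "delta_rot": [-0.004, -0.0373, 0.008], "gripper": 0.2}, {"slide": [-0.104, 0.012, -0.09], "delta_rot": [-0.004, -0.0373, 0.008], "gripper": 0.2}]}}

```text
time_s: 18.3
tool_pos: [468.2, 71.7, 161.3]
tcp_rot: [-0.145, 0.701, 0.687, 0.129]
wrist_force: [-0.4, 0.8, -0.5]
gripper_width: 74.6
gripper_force: 0.0
```

Call:
{"name": "move_arm", "arguments": {"steps": [{"slide": [-0.11, 0.015, -0.082], "delta_rot": [-0.004, -0.0373, 0.008], "gripper": 0.2}, {"slide": [-0.116, 0.017, -0.073], "delta_rot": [-0.004, -0.0373, 0.008], "gripper": 0.2}, {"slide": [-0.121, 0.02, -0.064], "delta_rot": [-0.004, -0.0373, 0.008], "gripper": 0.2}, {"slide": [-0.125, 0.022, -0.054], "delta_rot": [-0.004, -0.0373, 0.008], "gripper": 0.2}, {"slide": [-0.129, 0.025, -0.044], "delta_rot": [-0.004, -0.0373, 0.008], "gripper": 0.2}]}}

```text
time_s: 18.72
tool_pos: [478.6, -28.0, 186.1]
tcp_rot: [0.001, 0.743, 0.669, -0.001]
wrist_force: [0.3, 0.3, -0.1]
gripper_width: 74.5
gripper_force: 0.0
```

Call:
{"name": "move_arm", "arguments": {"steps": [{"slide": [-0.141, 0.063, 0.045], "delta_rot": [0, 0, 0], "gripper": 0.2}, {"slide": [-0.141, 0.063, 0.045], "delta_rot": [0, 0, 0], "gripper": 0.2}, {"slide": [-0.141, 0.063, 0.045], "delta_rot": [0, 0, 0], "gripper": 0.2}, {"slide": [-0.141, 0.063, 0.045], "delta_rot": [0, 0, 0], "gripper": 0.2}, {"slide": [-0.141, 0.063, 0.045], "delta_rot": [0, 0, 0], "gripper": 0.2}]}}

```text
time_s: 19.13
tool_pos: [514.7, -137.6, 150.8]
tcp_rot: [-0.002, 0.742, 0.67, 0.0]
wrist_force: [0.3, 0.1, 0.2]
gripper_width: 74.2
gripper_force: 0.0
```

Call:
{"name": "move_arm", "arguments": {"steps": [{"slide": [-0.141, 0.063, 0.045], "delta_rot": [0, 0, 0], "gripper": 0.2}, {"slide": [-0.141, 0.063, 0.045], "delta_rot": [0, 0, 0], "gripper": 0.2}, {"slide": [-0.141, 0.063, 0.045], "delta_rot": [0, 0, 0], "gripper": 0.2}, {"slide": [-0.141, 0.063, 0.045], "delta_rot": [0, 0, 0], "gripper": 0.2}, {"slide": [-0.141, 0.063, 0.045], "delta_rot": [0, 0, 0], "gripper": 0.2}]}}

```text
time_s: 19.55
tool_pos: [550.7, -247.8, 116.5]
tcp_rot: [-0.002, 0.742, 0.67, 0.0]
wrist_force: [0.5, 0.6, 0.6]
gripper_width: 74.3
gripper_force: 0.0
```

```bash
python3 - <<'E'
from h import *
st()
D=pose((0,0,-1),(.994,-.107,0)); plan((551,-249,14),D,5)
E
```

```text
[ 0.26  0.59  0.11  1.97 -0.11  0.59  0.34] [ 550.7 -247.8  116.5] [0.5 0.6 0.6] M [[0.103, 0.995, -0.002], [0.995, -0.103, 0.003], [0.003, -0.002, -1.0]] bottle axis [0.074 0.701 0.709]
n 5 rot/row [-0.0002, -0.0003, 0.0004] deg 0.07 mm 20.5
[[-0.002, 0.001, 0.137], [-0.002, 0.001, 0.137], [-0.002, 0.001, 0.137], [-0.002, 0.001, 0.137], [-0.002, 0.001, 0.137]]
```

Call:
{"name": "move_arm", "arguments": {"steps": [{"slide": [0, 0, 0.16], "delta_rot": [0, 0, 0], "gripper": 0.2}, {"slide": [0, 0, 0.18], "delta_rot": [0, 0, 0], "gripper": 0.2}, {"slide": [0, 0, 0.18], "delta_rot": [0, 0, 0], "gripper": 0.2}, {"slide": [0, 0, 0.12], "delta_rot": [0, 0, 0], "gripper": 0.2}, {"slide": [0, 0, 0.05], "delta_rot": [0, 0, 0], "gripper": 0.2}]}}

```text
time_s: 19.97
tool_pos: [548.9, -246.1, 11.0]
tcp_rot: [-0.003, 0.743, 0.67, -0.0]
wrist_force: [-0.5, 0.5, -0.9]
gripper_width: 74.3
gripper_force: 0.0
```

Call:
{"name": "move_arm", "arguments": {"steps": [{"slide": [0, 0, 0], "delta_rot": [0, 0, 0], "gripper": 1}, {"slide": [0, 0, 0], "delta_rot": [0, 0, 0], "gripper": 1}, {"slide": [0, 0, 0], "delta_rot": [0, 0, 0], "gripper": 1}, {"slide": [0, 0, 0], "delta_rot": [0, 0, 0], "gripper": 1}, {"slide": [0, 0, 0], "delta_rot": [0, 0, 0], "gripper": 1}]}}

```text
time_s: 20.38
tool_pos: [551.1, -248.8, 16.9]
tcp_rot: [0.001, 0.743, 0.669, 0.001]
wrist_force: [0.2, 1.0, -0.9]
gripper_width: 45.8
gripper_force: 36.1
```

Call:
{"name": "move_arm", "arguments": {"steps": [{"slide": [0, 0, 0], "delta_rot": [0, 0, 0], "gripper": 1}, {"slide": [0, 0, -0.06], "delta_rot": [0, 0, 0], "gripper": 1}, {"slide": [0, 0, -0.13], "delta_rot": [0, 0, 0], "gripper": 1}, {"slide": [0, 0, -0.18], "delta_rot": [0, 0, 0], "gripper": 1}, {"slide": [0, 0, -0.13], "delta_rot": [0, 0, 0], "gripper": 1}]}}

```text
time_s: 20.8
tool_pos: [550.3, -248.9, 92.8]
tcp_rot: [-0.0, 0.744, 0.669, 0.0]
wrist_force: [1.1, 0.0, -1.6]
gripper_width: 46.0
gripper_force: 39.2
```

Call:
{"name": "move_arm", "arguments": {"steps": [{"slide": [0, 0, 0], "delta_rot": [0, 0, 0.0533], "gripper": 1}, {"slide": [0, 0, 0], "delta_rot": [0, 0, 0.0533], "gripper": 1}, {"slide": [0, 0, 0], "delta_rot": [0, 0, 0.0533], "gripper": 1}, {"slide": [0, 0, 0], "delta_rot": [0, 0, 0.0533], "gripper": 1}, {"slide": [0, 0, 0], "delta_rot": [0, 0, 0.0533], "gripper": 1}]}}

```text
time_s: 21.22
tool_pos: [550.3, -248.6, 91.7]
tcp_rot: [-0.0, 0.9, 0.436, 0.001]
wrist_force: [0.7, 1.2, -2.1]
gripper_width: 45.6
gripper_force: 39.2
```

Call:
{"name": "move_arm", "arguments": {"steps": [{"slide": [0, 0, 0], "delta_rot": [0, 0, 0.0533], "gripper": 1}, {"slide": [0, 0, 0], "delta_rot": [0, 0, 0.0533], "gripper": 1}, {"slide": [0, 0, 0], "delta_rot": [0, 0, 0.0533], "gripper": 1}, {"slide": [0, 0, 0], "delta_rot": [0, 0, 0.0533], "gripper": 1}, {"slide": [0, 0, 0], "delta_rot": [0, 0, 0.0533], "gripper": 1}]}}

```text
time_s: 21.63
tool_pos: [550.3, -248.5, 91.6]
tcp_rot: [-0.001, 0.985, 0.171, 0.001]
wrist_force: [-0.5, 0.6, -2.1]
gripper_width: 45.4
gripper_force: 39.2
```

Call:
{"name": "move_arm", "arguments": {"steps": [{"slide": [0, 0, 0], "delta_rot": [0, 0, 0.0533], "gripper": 1}, {"slide": [0, 0, 0], "delta_rot": [0, 0, 0.0533], "gripper": 1}, {"slide": [0, 0, 0], "delta_rot": [0, 0, 0.0533], "gripper": 1}, {"slide": [0, 0, 0], "delta_rot": [0, 0, 0.0533], "gripper": 1}, {"slide": [0, 0, 0], "delta_rot": [0, 0, 0.0533], "gripper": 1}]}}

```text
time_s: 22.05
tool_pos: [550.4, -248.3, 91.5]
tcp_rot: [-0.001, 0.994, -0.107, 0.0]
wrist_force: [0.6, 0.4, -1.3]
gripper_width: 45.8
gripper_force: 39.2
```

Call:
{"name": "move_arm", "arguments": {"steps": [{"slide": [0, 0, 0], "delta_rot": [0, 0, 0.0533], "gripper": 1}, {"slide": [0, 0, 0], "delta_rot": [0, 0, 0.0533], "gripper": 1}, {"slide": [0, 0, 0], "delta_rot": [0, 0, 0.0533], "gripper": 1}, {"slide": [0, 0, 0], "delta_rot": [0, 0, 0.0533], "gripper": 1}, {"slide": [0, 0, 0], "delta_rot": [0, 0, 0.0533], "gripper": 1}]}}

```text
time_s: 22.47
tool_pos: [550.5, -248.2, 91.5]
tcp_rot: [-0.001, 0.926, -0.377, 0.0]
wrist_force: [-0.1, 0.4, -1.2]
gripper_width: 45.6
gripper_force: 39.2
```

Call:
{"name": "move_arm", "arguments": {"steps": [{"slide": [0, 0, 0], "delta_rot": [0, 0, 0.0533], "gripper": 1}, {"slide": [0, 0, 0], "delta_rot": [0, 0, 0.0533], "gripper": 1}, {"slide": [0, 0, 0], "delta_rot": [0, 0, 0.0533], "gripper": 1}, {"slide": [0, 0, 0], "delta_rot": [0, 0, 0.0533], "gripper": 1}, {"slide": [0, 0, 0], "delta_rot": [0, 0, 0.0533], "gripper": 1}]}}

```text
time_s: 22.88
tool_pos: [550.6, -248.1, 91.4]
tcp_rot: [-0.001, 0.787, -0.617, -0.0]
wrist_force: [0.3, -0.2, -1.7]
gripper_width: 45.5
gripper_force: 39.2
```

```bash
python3 - <<'E'
from h import *
st()
E
```

```text
[-0.2   0.81  0.88  2.02 -0.92  0.78 -1.65] [ 550.6 -248.1   91.4] [ 0.3 -0.2 -1.7] M [[0.238, -0.971, 0.001], [-0.971, -0.238, 0.002], [-0.002, -0.002, -1.0]] bottle axis [ 0.167 -0.689  0.706]
```

Call:
{"name": "move_arm", "arguments": {"steps": [{"slide": [0, 0, 0.05], "delta_rot": [0, 0, 0.0235], "gripper": 1}, {"slide": [0, 0, 0.1], "delta_rot": [0, 0, 0.0235], "gripper": 1}, {"slide": [0, 0, 0.12], "delta_rot": [0, 0, 0.0235], "gripper": 1}, {"slide": [0, 0, 0.1], "delta_rot": [0, 0, 0.0235], "gripper": 1}, {"slide": [0, 0, 0.08], "delta_rot": [0, 0, 0.0235], "gripper": 1}]}}

```text
time_s: 23.3
tool_pos: [550.5, -247.7, 22.6]
tcp_rot: [0.001, -0.706, 0.708, 0.001]
wrist_force: [-0.6, 0.3, -2.1]
gripper_width: 45.4
gripper_force: 39.2
```

Call:
{"name": "move_arm", "arguments": {"steps": [{"slide": [0, 0, 0.02], "delta_rot": [0, 0, 0], "gripper": 1}, {"slide": [0, 0, 0.01], "delta_rot": [0, 0, 0], "gripper": 1}, {"slide": [0, 0, 0], "delta_rot": [0, 0, 0], "gripper": 1}, {"slide": [0, 0, 0], "delta_rot": [0, 0, 0], "gripper": 1}, {"slide": [0, 0, 0], "delta_rot": [0, 0, 0], "gripper": 1}]}}

```text
time_s: 23.72
tool_pos: [550.8, -248.8, 19.5]
tcp_rot: [-0.001, 0.707, -0.707, 0.0]
wrist_force: [0.5, -0.3, -1.4]
gripper_width: 45.9
gripper_force: 39.2
```

Call:
{"name": "move_arm", "arguments": {"steps": [{"slide": [0, 0, 0.01], "delta_rot": [0, 0, 0], "gripper": 1}, {"slide": [0, 0, 0.01], "delta_rot": [0, 0, 0], "gripper": 1}, {"slide": [0, 0, 0], "delta_rot": [0, 0, 0], "gripper": 1}, {"slide": [0, 0, 0], "delta_rot": [0, 0, 0], "gripper": 1}, {"slide": [0, 0, 0], "delta_rot": [0, 0, 0], "gripper": 1}]}}

```text
time_s: 24.13
tool_pos: [550.8, -248.7, 16.8]
tcp_rot: [0.001, -0.707, 0.707, -0.0]
wrist_force: [-1.1, 2.1, 10.2]
gripper_width: 45.7
gripper_force: 39.2
```

Call:
{"name": "move_arm", "arguments": {"steps": [{"slide": [0, 0, -0.005], "delta_rot": [0, 0, 0], "gripper": 0.35}, {"slide": [0, 0, 0], "delta_rot": [0, 0, 0], "gripper": 0.25}, {"slide": [0, 0, 0], "delta_rot": [0, 0, 0], "gripper": 0.2}, {"slide": [0, 0, 0], "delta_rot": [0, 0, 0], "gripper": 0.2}, {"slide": [0, 0, 0], "delta_rot": [0, 0, 0], "gripper": 0.2}]}}

```text
time_s: 24.55
tool_pos: [550.4, -248.7, 16.4]
tcp_rot: [0.0, -0.707, 0.707, 0.0]
wrist_force: [0.3, -0.2, -0.2]
gripper_width: 72.5
gripper_force: 0.0
```

Call:
{"name": "move_arm", "arguments": {"steps": [{"slide": [0, 0, -0.1], "delta_rot": [0, 0, 0], "gripper": 0.2}, {"slide": [0, 0, -0.2], "delta_rot": [0, 0, 0], "gripper": 0.2}, {"slide": [0, 0, -0.25], "delta_rot": [0, 0, 0], "gripper": 0.2}, {"slide": [0, 0, -0.25], "delta_rot": [0, 0, 0], "gripper": 0.2}, {"slide": [0, 0, -0.2], "delta_rot": [0, 0, 0], "gripper": 0.2}]}}

```text
time_s: 24.97
tool_pos: [550.2, -249.3, 168.8]
tcp_rot: [0.0, -0.707, 0.708, -0.0]
wrist_force: [1.1, 0.6, -0.1]
gripper_width: 74.1
gripper_force: 0.0
```

Call:
{"name": "move_arm", "arguments": {"steps": [{"slide": [0, 0, 0], "delta_rot": [0, 0, -0.05], "gripper": 0.2}, {"slide": [0, 0, 0], "delta_rot": [0, 0, -0.05], "gripper": 0.2}, {"slide": [0, 0, 0], "delta_rot": [0, 0, -0.05], "gripper": 0.2}, {"slide": [0, 0, 0], "delta_rot": [0, 0, -0.05], "gripper": 0.2}, {"slide": [0, 0, 0], "delta_rot": [0, 0, -0.05], "gripper": 0.2}]}}

```text
time_s: 25.38
tool_pos: [550.3, -248.7, 166.5]
tcp_rot: [-0.0, 0.867, -0.498, -0.0]
wrist_force: [0.0, -0.2, -0.0]
gripper_width: 74.7
gripper_force: 0.0
```

Call:
{"name": "move_arm", "arguments": {"steps": [{"slide": [0, 0, 0], "delta_rot": [0, 0, -0.05], "gripper": 0.2}, {"slide": [0, 0, 0], "delta_rot": [0, 0, -0.05], "gripper": 0.2}, {"slide": [0, 0, 0], "delta_rot": [0, 0, -0.05], "gripper": 0.2}, {"slide": [0, 0, 0], "delta_rot": [0, 0, -0.05], "gripper": 0.2}, {"slide": [0, 0, 0], "delta_rot": [0, 0, -0.05], "gripper": 0.2}]}}

```text
time_s: 25.8
tool_pos: [550.2, -248.8, 166.4]
tcp_rot: [-0.0, 0.966, -0.257, -0.0]
wrist_force: [0.2, -0.5, 0.3]
gripper_width: 74.3
gripper_force: 0.0
```

Call:
{"name": "move_arm", "arguments": {"steps": [{"slide": [0, 0, 0], "delta_rot": [0, 0, -0.05], "gripper": 0.2}, {"slide": [0, 0, 0], "delta_rot": [0, 0, -0.05], "gripper": 0.2}, {"slide": [0, 0, 0], "delta_rot": [0, 0, -0.05], "gripper": 0.2}, {"slide": [0, 0, 0], "delta_rot": [0, 0, -0.05], "gripper": 0.2}, {"slide": [0, 0, 0], "delta_rot": [0, 0, -0.05], "gripper": 0.2}]}}

```text
time_s: 26.22
tool_pos: [550.2, -248.9, 166.4]
tcp_rot: [-0.0, 1.0, 0.002, 0.0]
wrist_force: [0.1, 0.2, 0.5]
gripper_width: 74.2
gripper_force: 0.0
```

Call:
{"name": "move_arm", "arguments": {"steps": [{"slide": [0, 0, 0], "delta_rot": [0, 0, -0.05], "gripper": 0.2}, {"slide": [0, 0, 0], "delta_rot": [0, 0, -0.05], "gripper": 0.2}, {"slide": [0, 0, 0], "delta_rot": [0, 0, -0.05], "gripper": 0.2}, {"slide": [0, 0, 0], "delta_rot": [0, 0, -0.05], "gripper": 0.2}, {"slide": [0, 0, 0], "delta_rot": [0, 0, -0.05], "gripper": 0.2}]}}

```text
time_s: 26.63
tool_pos: [550.2, -248.9, 166.4]
tcp_rot: [-0.0, 0.965, 0.261, 0.0]
wrist_force: [-0.1, 0.3, -0.3]
gripper_width: 74.2
gripper_force: 0.0
```

Call:
{"name": "move_arm", "arguments": {"steps": [{"slide": [0, 0, 0], "delta_rot": [0, 0, -0.05], "gripper": 0.2}, {"slide": [0, 0, 0], "delta_rot": [0, 0, -0.05], "gripper": 0.2}, {"slide": [0, 0, 0], "delta_rot": [0, 0, -0.05], "gripper": 0.2}, {"slide": [0, 0, 0], "delta_rot": [0, 0, -0.05], "gripper": 0.2}, {"slide": [0, 0, 0], "delta_rot": [0, 0, -0.05], "gripper": 0.2}]}}

```text
time_s: 27.05
tool_pos: [550.1, -249.0, 166.4]
tcp_rot: [-0.0, 0.865, 0.502, 0.0]
wrist_force: [-0.2, -0.1, -0.9]
gripper_width: 74.3
gripper_force: 0.0
```

Call:
{"name": "move_arm", "arguments": {"steps": [{"slide": [0, 0, 0], "delta_rot": [0, 0, -0.05], "gripper": 0.2}, {"slide": [0, 0, 0], "delta_rot": [0, 0, -0.05], "gripper": 0.2}, {"slide": [0, 0, 0], "delta_rot": [0, 0, -0.05], "gripper": 0.2}, {"slide": [0, 0, 0], "delta_rot": [0, 0, -0.05], "gripper": 0.2}, {"slide": [0, 0, 0], "delta_rot": [0, 0, -0.05], "gripper": 0.2}]}}

```text
time_s: 27.47
tool_pos: [550.1, -249.0, 166.3]
tcp_rot: [-0.0, 0.706, 0.709, 0.0]
wrist_force: [0.0, -0.4, -0.4]
gripper_width: 74.5
gripper_force: 0.0
```

Call:
{"name": "move_arm", "arguments": {"steps": [{"slide": [0.24, 0, 0], "delta_rot": [0, 0, 0], "gripper": 0.2}, {"slide": [0.24, 0, 0], "delta_rot": [0, 0, 0], "gripper": 0.2}, {"slide": [0.24, 0, 0], "delta_rot": [0, 0, 0], "gripper": 0.2}, {"slide": [0.24, 0, 0], "delta_rot": [0, 0, 0], "gripper": 0.2}, {"slide": [0.24, 0, 0], "delta_rot": [0, 0, 0], "gripper": 0.2}]}}

```text
time_s: 27.88
tool_pos: [550.1, -67.6, 166.6]
tcp_rot: [-0.0, 0.708, 0.707, 0.0]
wrist_force: [-0.3, -0.4, 0.8]
gripper_width: 74.4
gripper_force: 0.0
```

```bash
python3 - <<'E'
from h import *
st();whites()
s=arm.snapshot("side");t=arm.snapshot("top")
f=3.3
cv2.imwrite("pics/s6.png",np.hstack([cv2.resize(s[205:325,280:400],None,fx=f,fy=f,interpolation=cv2.INTER_CUBIC),cv2.resize(t[160:280,370:490],None,fx=f,fy=f,interpolation=cv2.INTER_CUBIC)]))
E
```

```text
[-0.01  0.46  0.04  2.05 -0.03  0.63  0.05] [550.1 -67.6 166.6] [-0.3 -0.4  0.8] M [[0.002, 1.0, 0.0], [1.0, -0.002, 0.001], [0.001, 0.0, -1.0]] bottle axis [0.001 0.706 0.708]
side [([405.2, 156.8], 1593), ([368.9, 136.3], 198), ([289.6, 167.3], 119), ([317.7, 162.3], 46), ([270.2, 175.5], 262), ([342.1, 250.5], 189), ([338.1, 289.9], 271)]
top [([356.4, 220.5], 1985), ([235.9, 178.4], 250), ([265.4, 181.7], 259), ([389.2, 191.5], 93), ([410.9, 199.2], 166), ([449.8, 220.7], 164), ([356.3, 290.6], 862)]
```

View pics/s6.png

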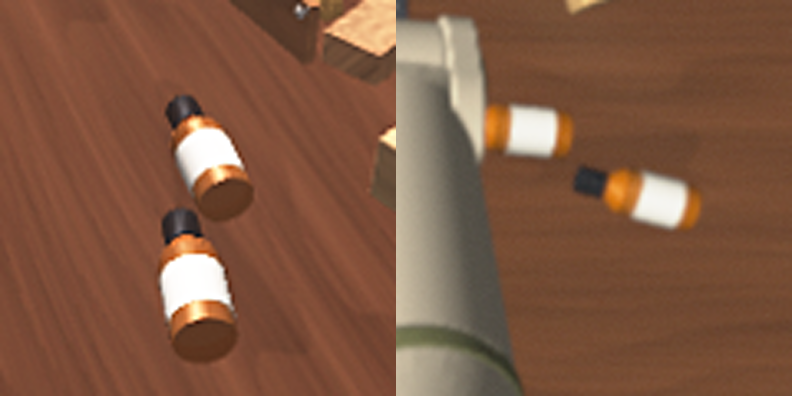

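Bottle A now lies cap toward +y (top label 410.9,199.2; base end ~423,200), clear of B (label 449.8,220.7).

```bash
python3 - <<'E'
from h import *
l=onz("top",410.9,199.2,44);b=onz("top",423,200.2,23);print("label",l,"base",b)
print("side label",onz("side",342.1,250.5,38))
Q=pose((0,-.707,-.707),(1,0,0))
plan((550,-130,135),Q,10)
E
```

```text
label [ 548.50607436 -252.74784687   44.        ] base [ 547.09083452 -296.95072844   23.        ]
side label [ 547.25831319 -249.56773449   38.        ]
n 10 rot/row [0.0, -0.0375, 0.0001] deg 4.5 mm 7.0
[[-0.041, -0.0, 0.021], [-0.04, -0.0, 0.024], [-0.038, -0.0, 0.027], [-0.035, -0.0, 0.03], [-0.033, -0.0, 0.033], [-0.03, -0.0, 0.035], [-0.027, -0.0, 0.038], [-0.024, -0.0, 0.04], [-0.021, -0.0, 0.041], [-0.018, -0.0, 0.043]]
```

Call:
{"name": "move_arm", "arguments": {"steps": [{"slide": [-0.041, 0, 0.021], "delta_rot": [0, -0.0375, 0], "gripper": 0.2}, {"slide": [-0.04, 0, 0.024], "delta_rot": [0, -0.0375, 0], "gripper": 0.2}, {"slide": [-0.038, 0, 0.027], "delta_rot": [0, -0.0375, 0], "gripper": 0.2}, {"slide": [-0.035, 0, 0.03], "delta_rot": [0, -0.0375, 0], "gripper": 0.2}, {"slide": [-0.033, 0, 0.033], "delta_rot": [0, -0.0375, 0], "gripper": 0.2}]}}

```text
time_s: 28.5
tool_pos: [550.8, -102.4, 151.7]
tcp_rot: [0.14, 0.695, 0.692, -0.139]
wrist_force: [0.2, -0.0, 0.2]
gripper_width: 74.3
gripper_force: 0.0
```

Call:
{"name": "move_arm", "arguments": {"steps": [{"slide": [-0.03, 0, 0.035], "delta_rot": [0, -0.0375, 0], "gripper": 0.2}, {"slide": [-0.027, 0, 0.038], "delta_rot": [0, -0.0375, 0], "gripper": 0.2}, {"slide": [-0.024, 0, 0.04], "delta_rot": [0, -0.0375, 0], "gripper": 0.2}, {"slide": [-0.021, 0, 0.041], "delta_rot": [0, -0.0375, 0], "gripper": 0.2}, {"slide": [-0.018, 0, 0.043], "delta_rot": [0, -0.0375, 0], "gripper": 0.2}]}}

```text
time_s: 28.92
tool_pos: [550.9, -132.6, 135.8]
tcp_rot: [0.272, 0.654, 0.652, -0.271]
wrist_force: [0.8, -0.6, 0.2]
gripper_width: 74.0
gripper_force: 0.0
```

```bash
python3 - <<'E'
from h import *
st();plan((549.5,-243.5,12),pose((0,-.707,-.707),(1,0,0)),10)
E
```

```text
[-0.73  0.8   0.69  2.14  0.58  0.57 -0.7 ] [ 550.9 -132.6  135.8] [ 0.8 -0.6  0.2] M [[0.003, 1.0, -0.0], [0.705, -0.002, -0.709], [-0.709, 0.002, -0.705]] bottle axis [ 0.002  1.    -0.003]
n 10 rot/row [-0.0, 0.0002, -0.0001] deg 0.03 mm 16.6
[0.006, -0.001, 0.111]
```

Call:
{"name": "move_arm", "arguments": {"steps": [{"slide": [0.03, -0.005, 0.12], "delta_rot": [0, 0, 0], "gripper": 0.2}, {"slide": [0.03, -0.005, 0.16], "delta_rot": [0, 0, 0], "gripper": 0.2}, {"slide": [0, 0, 0.16], "delta_rot": [0, 0, 0], "gripper": 0.2}, {"slide": [0, 0, 0.16], "delta_rot": [0, 0, 0], "gripper": 0.2}, {"slide": [0, 0, 0.16], "delta_rot": [0, 0, 0], "gripper": 0.2}]}}

```text
time_s: 29.33
tool_pos: [548.9, -207.4, 47.4]
tcp_rot: [0.27, 0.654, 0.653, -0.271]
wrist_force: [-0.1, -0.5, 0.5]
gripper_width: 74.4
gripper_force: 0.0
```

Call:
{"name": "move_arm", "arguments": {"steps": [{"slide": [0, 0, 0.15], "delta_rot": [0, 0, 0], "gripper": 0.2}, {"slide": [0, 0, 0.12], "delta_rot": [0, 0, 0], "gripper": 0.2}, {"slide": [0, 0, 0.07], "delta_rot": [0, 0, 0], "gripper": 0.2}, {"slide": [0, 0, 0], "delta_rot": [0, 0, 0], "gripper": 0.2}, {"slide": [0, 0, 0], "delta_rot": [0, 0, 0], "gripper": 0.2}]}}

```text
time_s: 29.75
tool_pos: [548.6, -242.2, 12.1]
tcp_rot: [0.27, 0.654, 0.653, -0.271]
wrist_force: [0.6, 0.7, 1.0]
gripper_width: 74.7
gripper_force: 0.0
```

Call:
{"name": "move_arm", "arguments": {"steps": [{"slide": [0, 0, 0], "delta_rot": [0, 0, 0], "gripper": 1}, {"slide": [0, 0, 0], "delta_rot": [0, 0, 0], "gripper": 1}, {"slide": [0, 0, 0], "delta_rot": [0, 0, 0], "gripper": 1}, {"slide": [0, 0, 0], "delta_rot": [0, 0, 0], "gripper": 1}, {"slide": [0, 0, 0], "delta_rot": [0, 0, 0], "gripper": 1}]}}

```text
time_s: 30.17
tool_pos: [549.4, -240.5, 12.2]
tcp_rot: [0.27, 0.654, 0.653, -0.27]
wrist_force: [0.0, 1.0, 0.8]
gripper_width: 46.1
gripper_force: 39.0
```

Call:
{"name": "move_arm", "arguments": {"steps": [{"slide": [0, 0, 0], "delta_rot": [0, 0, 0], "gripper": 1}, {"slide": [-0.03, 0, -0.04], "delta_rot": [0, 0, 0], "gripper": 1}, {"slide": [-0.1, 0, -0.12], "delta_rot": [0, 0, 0], "gripper": 1}, {"slide": [-0.13, 0, -0.16], "delta_rot": [0, 0, 0], "gripper": 1}, {"slide": [-0.13, 0, -0.16], "delta_rot": [0, 0, 0], "gripper": 1}]}}

```text
time_s: 30.58
tool_pos: [548.1, -231.6, 105.1]
tcp_rot: [0.27, 0.653, 0.653, -0.271]
wrist_force: [0.3, 0.3, -1.6]
gripper_width: 45.7
gripper_force: 38.9
```

```bash
python3 - <<'E'
from h import *
st()
s=arm.get_state();P=s["tool_pos"];R0=rots(s["tcp_rot"])
xl=np.array([-.065,.998,0]);yl=np.array([-.998,-.065,0]);O=np.array([529.5,235.5,0])
T=pose(xl*.707+[0,0,-.707],-yl)
tcp=O-32*xl+40*yl+[0,0,73]+T.apply([0,0,19])-3*xl;print("place",tcp)
w=np.array([540,-30,165.]);
plan(w,T,20); plan(tcp+[0,0,105],T,10,w,T)
E
```

```text
[-0.59  0.88  0.76  2.18  0.7   0.36 -0.71] [ 548.1 -231.6  105.1] [ 0.3  0.3 -1.6] M [[-0.001, 1.0, -0.002], [0.707, -0.001, -0.707], [-0.707, -0.002, -0.707]] bottle axis [0.001 1.    0.   ]
place [490.98177312 211.37739123  59.56574025]
n 20 rot/row [-0.0001, 0.0375, -0.0017] deg 4.5 mm 10.5
[[0.033, -0.003, -0.062], [0.038, -0.003, -0.059], [0.043, -0.003, -0.056], [0.047, -0.002, -0.052], [0.051, -0.002, -0.048], [0.054, -0.002, -0.044], [0.058, -0.002, -0.04], [0.061, -0.002, -0.035], [0.063, -0.001, -0.03], [0.065, -0.001, -0.025], [0.067, -0.001, -0.02], [0.069, -0.001, -0.015], [0.07, -0.0, -0.009], [0.07, -0.0, -0.004], [0.07, 0.0, 0.002], [0.07, 0.0, 0.007], [0.069, 0.001, 0.013], [0.068, 0.001, 0.018], [0.066, 0.001, 0.023], [0.064, 0.001, 0.028]]
n 10 rot/row [0.0, 0.0, 0.0] deg 0.0 mm 24.6
[0.115, -0.022, 0.115]
```

Call:
{"name": "move_arm", "arguments": {"steps": [{"slide": [0.033, -0.003, -0.062], "delta_rot": [0, 0.0375, -0.0017], "gripper": 1}, {"slide": [0.038, -0.003, -0.059], "delta_rot": [0, 0.0375, -0.0017], "gripper": 1}, {"slide": [0.043, -0.003, -0.056], "delta_rot": [0, 0.0375, -0.0017], "gripper": 1}, {"slide": [0.047, -0.002, -0.052], "delta_rot": [0, 0.0375, -0.0017], "gripper": 1}, {"slide": [0.051, -0.002, -0.048], "delta_rot": [0, 0.0375, -0.0017], "gripper": 1}]}}

```text
time_s: 31.0
tool_pos: [546.5, -180.4, 120.9]
tcp_rot: [0.134, 0.688, 0.699, -0.138]
wrist_force: [0.4, 0.5, -3.1]
gripper_width: 46.0
gripper_force: 38.9
```

Call:
{"name": "move_arm", "arguments": {"steps": [{"slide": [0.054, -0.002, -0.044], "delta_rot": [0, 0.0375, -0.0017], "gripper": 1}, {"slide": [0.058, -0.002, -0.04], "delta_rot": [0, 0.0375, -0.0017], "gripper": 1}, {"slide": [0.061, -0.002, -0.035], "delta_rot": [0, 0.0375, -0.0017], "gripper": 1}, {"slide": [0.063, -0.001, -0.03], "delta_rot": [0, 0.0375, -0.0017], "gripper": 1}, {"slide": [0.065, -0.001, -0.025], "delta_rot": [0, 0.0375, -0.0017], "gripper": 1}]}}

```text
time_s: 31.42
tool_pos: [544.1, -130.7, 135.6]
tcp_rot: [-0.006, 0.696, 0.718, -0.003]
wrist_force: [-1.2, 0.4, -2.8]
gripper_width: 45.9
gripper_force: 38.9
```

Call:
{"name": "move_arm", "arguments": {"steps": [{"slide": [0.067, -0.001, -0.02], "delta_rot": [0, 0.0375, -0.0017], "gripper": 1}, {"slide": [0.069, -0.001, -0.015], "delta_rot": [0, 0.0375, -0.0017], "gripper": 1}, {"slide": [0.07, 0, -0.009], "delta_rot": [0, 0.0375, -0.0017], "gripper": 1}, {"slide": [0.07, 0, -0.004], "delta_rot": [0, 0.0375, -0.0017], "gripper": 1}, {"slide": [0.07, 0, 0.002], "delta_rot": [0, 0.0375, -0.0017], "gripper": 1}]}}

```text
time_s: 31.83
tool_pos: [542.1, -80.6, 150.4]
tcp_rot: [-0.146, 0.677, 0.709, 0.133]
wrist_force: [-0.7, -0.1, -2.6]
gripper_width: 45.9
gripper_force: 38.9
```

Call:
{"name": "move_arm", "arguments": {"steps": [{"slide": [0.07, 0, 0.007], "delta_rot": [0, 0.0375, -0.0017], "gripper": 1}, {"slide": [0.069, 0.001, 0.013], "delta_rot": [0, 0.0375, -0.0017], "gripper": 1}, {"slide": [0.068, 0.001, 0.018], "delta_rot": [0, 0.0375, -0.0017], "gripper": 1}, {"slide": [0.066, 0.001, 0.023], "delta_rot": [0, 0.0375, -0.0017], "gripper": 1}, {"slide": [0.064, 0.001, 0.028], "delta_rot": [0, 0.0375, -0.0017], "gripper": 1}]}}

```text
time_s: 32.25
tool_pos: [540.1, -30.6, 165.1]
tcp_rot: [-0.28, 0.632, 0.673, 0.264]
wrist_force: [-0.2, -1.1, -1.6]
gripper_width: 46.0
gripper_force: 38.9
```

Call:
{"name": "move_arm", "arguments": {"steps": [{"slide": [0.115, -0.022, 0.115], "delta_rot": [0, 0, 0], "gripper": 1}, {"slide": [0.115, -0.022, 0.115], "delta_rot": [0, 0, 0], "gripper": 1}, {"slide": [0.115, -0.022, 0.115], "delta_rot": [0, 0, 0], "gripper": 1}, {"slide": [0.115, -0.022, 0.115], "delta_rot": [0, 0, 0], "gripper": 1}, {"slide": [0.115, -0.022, 0.115], "delta_rot": [0, 0, 0], "gripper": 1}]}}

```text
time_s: 32.67
tool_pos: [515.5, 90.9, 164.5]
tcp_rot: [-0.279, 0.632, 0.674, 0.262]
wrist_force: [0.6, 1.4, -0.8]
gripper_width: 46.2
gripper_force: 38.9
```

Call:
{"name": "move_arm", "arguments": {"steps": [{"slide": [0.115, -0.022, 0.115], "delta_rot": [0, 0, 0], "gripper": 1}, {"slide": [0.115, -0.022, 0.115], "delta_rot": [0, 0, 0], "gripper": 1}, {"slide": [0.115, -0.022, 0.115], "delta_rot": [0, 0, 0], "gripper": 1}, {"slide": [0.115, -0.022, 0.115], "delta_rot": [0, 0, 0], "gripper": 1}, {"slide": [0.09, -0.022, 0.09], "delta_rot": [0, 0, 0], "gripper": 1}]}}

```text
time_s: 33.08
tool_pos: [491.4, 207.1, 165.0]
tcp_rot: [-0.279, 0.632, 0.674, 0.262]
wrist_force: [0.1, 0.7, -1.3]
gripper_width: 46.3
gripper_force: 38.9
```

```bash
python3 - <<'E'
from h import *
st()
E
```

```text
[ 0.51  0.72 -0.84  2.18 -0.68  0.43  0.54] [491.4 207.1 165. ] [ 0.1  0.7 -1.3] M [[-0.046, 0.998, -0.046], [0.705, 0.065, 0.706], [0.708, 0.0, -0.707]] bottle axis [-0.    -0.001  1.   ]
```

Call:
{"name": "move_arm", "arguments": {"steps": [{"slide": [-0.06, 0, 0.07], "delta_rot": [0, 0, 0], "gripper": 1}, {"slide": [-0.1, 0, 0.1], "delta_rot": [0, 0, 0], "gripper": 1}, {"slide": [-0.1, 0, 0.1], "delta_rot": [0, 0, 0], "gripper": 1}, {"slide": [-0.1, 0, 0.1], "delta_rot": [0, 0, 0], "gripper": 1}, {"slide": [-0.06, 0, 0.09], "delta_rot": [0, 0, 0], "gripper": 1}]}}

```text
time_s: 33.5
tool_pos: [492.0, 209.1, 69.7]
tcp_rot: [-0.279, 0.633, 0.673, 0.262]
wrist_force: [0.4, 0.7, -1.6]
gripper_width: 46.1
gripper_force: 38.9
```

Call:
{"name": "move_arm", "arguments": {"steps": [{"slide": [-0.015, 0, 0.015], "delta_rot": [0, 0, 0], "gripper": 1}, {"slide": [-0.01, 0, 0.01], "delta_rot": [0, 0, 0], "gripper": 1}, {"slide": [0, 0, 0], "delta_rot": [0, 0, 0], "gripper": 1}, {"slide": [0, 0, 0], "delta_rot": [0, 0, 0], "gripper": 1}, {"slide": [0, 0, 0], "delta_rot": [0, 0, 0], "gripper": 1}]}}

```text
time_s: 33.92
tool_pos: [492.7, 210.3, 67.1]
tcp_rot: [-0.279, 0.632, 0.674, 0.263]
wrist_force: [-0.3, -0.1, -1.6]
gripper_width: 46.0
gripper_force: 38.9
```

```bash
python3 - <<'E'
from h import *
st()
E
```

```text
[ 0.5   0.93 -0.85  2.21 -0.67  0.23  0.64] [492.7 210.3  67.1] [-0.3 -0.1 -1.6] M [[-0.046, 0.998, -0.044], [0.705, 0.063, 0.706], [0.708, 0.002, -0.706]] bottle axis [-0.002 -0.001  1.   ]
```

Call:
{"name": "move_arm", "arguments": {"steps": [{"slide": [-0.01, 0, 0.01], "delta_rot": [0, 0, 0], "gripper": 1}, {"slide": [-0.008, 0, 0.008], "delta_rot": [0, 0, 0], "gripper": 1}, {"slide": [0, 0, 0], "delta_rot": [0, 0, 0], "gripper": 1}, {"slide": [0, 0, 0], "delta_rot": [0, 0, 0], "gripper": 1}, {"slide": [0, 0, 0], "delta_rot": [0, 0, 0], "gripper": 1}]}}

```text
time_s: 34.33
tool_pos: [492.3, 210.4, 62.4]
tcp_rot: [-0.279, 0.632, 0.673, 0.263]
wrist_force: [-0.8, 0.6, -1.5]
gripper_width: 46.0
gripper_force: 38.9
```

Call:
{"name": "move_arm", "arguments": {"steps": [{"slide": [-0.006, 0, 0.006], "delta_rot": [0, 0, 0], "gripper": 1}, {"slide": [-0.006, 0, 0.006], "delta_rot": [0, 0, 0], "gripper": 1}, {"slide": [0, 0, 0], "delta_rot": [0, 0, 0], "gripper": 1}, {"slide": [0, 0, 0], "delta_rot": [0, 0, 0], "gripper": 1}, {"slide": [0, 0, 0], "delta_rot": [0, 0, 0], "gripper": 1}]}}

```text
time_s: 34.75
tool_pos: [491.1, 211.2, 60.9]
tcp_rot: [-0.281, 0.631, 0.674, 0.263]
wrist_force: [-2.9, -2.6, 9.4]
gripper_width: 45.6
gripper_force: 39.5
```

Contact. Release and retreat.

Call:
{"name": "move_arm", "arguments": {"steps": [{"slide": [0.003, 0, -0.003], "delta_rot": [0, 0, 0], "gripper": 0.4}, {"slide": [0, 0, 0], "delta_rot": [0, 0, 0], "gripper": 0.35}, {"slide": [0, 0, 0], "delta_rot": [0, 0, 0], "gripper": 0.35}, {"slide": [0, 0, 0], "delta_rot": [0, 0, 0], "gripper": 0.35}, {"slide": [0, 0, 0], "delta_rot": [0, 0, 0], "gripper": 0.35}]}}

```text
time_s: 35.17
tool_pos: [492.5, 210.4, 60.4]
tcp_rot: [-0.279, 0.632, 0.673, 0.263]
wrist_force: [0.1, 0.3, -0.2]
gripper_width: 60.4
gripper_force: 0.0
```

Call:
{"name": "move_arm", "arguments": {"steps": [{"slide": [0, 0, -0.05], "delta_rot": [0, 0, 0], "gripper": 0.35}, {"slide": [0, 0, -0.1], "delta_rot": [0, 0, 0], "gripper": 0.35}, {"slide": [0, 0, -0.2], "delta_rot": [0, 0, 0], "gripper": 0.35}, {"slide": [0, 0, -0.2], "delta_rot": [0, 0, 0], "gripper": 0.35}, {"slide": [0, 0, -0.2], "delta_rot": [0, 0, 0], "gripper": 0.25}]}}

```text
time_s: 35.58
tool_pos: [496.9, 129.8, 141.0]
tcp_rot: [-0.28, 0.632, 0.674, 0.262]
wrist_force: [0.2, 0.1, -0.6]
gripper_width: 63.6
gripper_force: 0.0
```

```bash
python3 - <<'E'
from h import *
st()
whites()
a=cv2.resize(arm.snapshot("side")[110:230,220:340],None,fx=3.3,fy=3.3,interpolation=cv2.INTER_CUBIC);b=cv2.resize(arm.snapshot("top")[140:260,200:320],None,fx=3.3,fy=3.3,interpolation=cv2.INTER_CUBIC)
cv2.imwrite("pics/s7.png",np.hstack([a,b]))
s=arm.get_state();P=s["tool_pos"]
D=pose((0,0,-1),(1,0,0));ax=np.array([.174,.985,0]);Q=pose(-ax*.707+[0,0,-.707],(.985,-.174,0))
w=np.array([480,0,190.]);plan(w,D,10);w2=np.array([505,-270,140]);plan(w2,Q,10,w,D)
print("B label",onz("top",449.8,220.7,44),onz("side",338.1,289.9,38))
E
```

```text
[ 0.62  0.76 -0.77  2.16 -0.61  0.52  0.61] [496.9 129.8 141. ] [ 0.2  0.1 -0.6] M [[-0.045, 0.998, -0.045], [0.705, 0.064, 0.707], [0.708, -0.0, -0.706]] bottle axis [ 0.    -0.002  1.   ]
side [([405.2, 156.8], 1594), ([368.2, 136.0], 208), ([308.6, 159.4], 126), ([258.6, 175.7], 102), ([290.8, 168.5], 104), ([338.1, 290.0], 272)]
top [([235.9, 178.3], 244), ([265.4, 181.7], 252), ([400.1, 227.4], 3413), ([293.5, 197.4], 78), ([317.7, 215.1], 226), ([450.3, 220.2], 141), ([294.3, 226.4], 77), ([472.3, 279.9], 1825)]
n 10 rot/row [-0.0011, -0.0375, 0.0028] deg 4.51 mm 14.0
[[-0.037, -0.017, -0.084], [-0.044, -0.017, -0.081], [-0.05, -0.016, -0.077], [-0.056, -0.016, -0.073], [-0.062, -0.015, -0.069], [-0.067, -0.015, -0.064], [-0.072, -0.014, -0.058], [-0.076, -0.014, -0.052], [-0.08, -0.013, -0.046], [-0.084, -0.012, -0.04]]
n 10 rot/row [0.0033, -0.0374, 0.0079] deg 4.61 mm 27.6
[[-0.18, 0.017, 0.033], [-0.177, 0.02, 0.047], [-0.172, 0.023, 0.061], [-0.166, 0.026, 0.074], [-0.16, 0.03, 0.086], [-0.152, 0.033, 0.098], [-0.143, 0.036, 0.11], [-0.133, 0.039, 0.12], [-0.123, 0.042, 0.13], [-0.112, 0.045, 0.139]]
B label [ 482.33764203 -379.26686342   44.        ] [ 484.14578976 -377.05359277   38.        ]
```

View pics/s7.png

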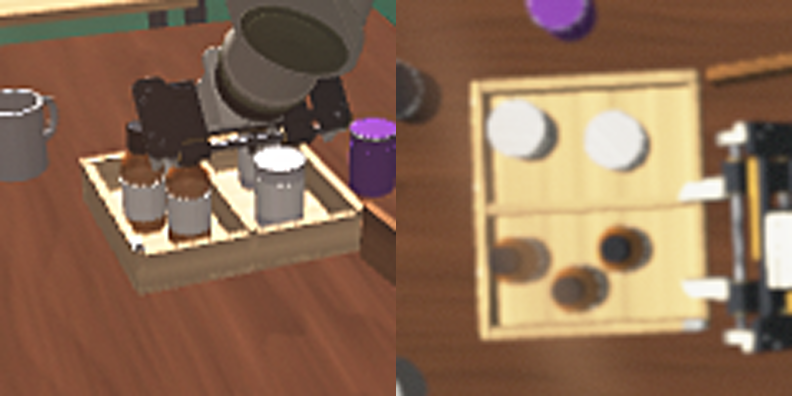

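Bottles A and C stand in the bay (top crop ~625,248 and ~580,290) with keep_bottle and the tins upright. Bottle B is last.

Call:
{"name": "move_arm", "arguments": {"steps": [{"slide": [-0.037, -0.017, -0.084], "delta_rot": [-0.001, -0.0375, 0.003], "gripper": 0.2}, {"slide": [-0.044, -0.017, -0.081], "delta_rot": [-0.001, -0.0375, 0.003], "gripper": 0.2}, {"slide": [-0.05, -0.016, -0.077], "delta_rot": [-0.001, -0.0375, 0.003], "gripper": 0.2}, {"slide": [-0.056, -0.016, -0.073], "delta_rot": [-0.001, -0.0375, 0.003], "gripper": 0.2}, {"slide": [-0.062, -0.015, -0.069], "delta_rot": [-0.001, -0.0375, 0.003], "gripper": 0.2}]}}

```text
time_s: 36.2
tool_pos: [487.9, 66.2, 164.5]
tcp_rot: [-0.143, 0.683, 0.704, 0.132]
wrist_force: [-0.2, 0.7, -1.0]
gripper_width: 74.3
gripper_force: 0.0
```

Call:
{"name": "move_arm", "arguments": {"steps": [{"slide": [-0.067, -0.015, -0.064], "delta_rot": [-0.001, -0.0375, 0.003], "gripper": 0.2}, {"slide": [-0.072, -0.014, -0.058], "delta_rot": [-0.001, -0.0375, 0.003], "gripper": 0.2}, {"slide": [-0.076, -0.014, -0.052], "delta_rot": [-0.001, -0.0375, 0.003], "gripper": 0.2}, {"slide": [-0.08, -0.013, -0.046], "delta_rot": [-0.001, -0.0375, 0.003], "gripper": 0.2}, {"slide": [-0.084, -0.012, -0.04], "delta_rot": [-0.001, -0.0375, 0.003], "gripper": 0.2}]}}

```text
time_s: 36.62
tool_pos: [479.3, 1.4, 189.2]
tcp_rot: [-0.001, 0.707, 0.707, -0.002]
wrist_force: [0.4, -0.2, -0.7]
gripper_width: 74.3
gripper_force: 0.0
```

Call:
{"name": "move_arm", "arguments": {"steps": [{"slide": [-0.18, 0.017, 0.033], "delta_rot": [0.0033, -0.0374, 0.008], "gripper": 0.2}, {"slide": [-0.177, 0.02, 0.047], "delta_rot": [0.0033, -0.0374, 0.008], "gripper": 0.2}, {"slide": [-0.172, 0.023, 0.061], "delta_rot": [0.0033, -0.0374, 0.008], "gripper": 0.2}, {"slide": [-0.166, 0.026, 0.074], "delta_rot": [0.0033, -0.0374, 0.008], "gripper": 0.2}, {"slide": [-0.16, 0.03, 0.086], "delta_rot": [0.0033, -0.0374, 0.008], "gripper": 0.2}]}}

```text
time_s: 37.03
tool_pos: [491.9, -133.9, 163.5]
tcp_rot: [0.124, 0.721, 0.664, -0.152]
wrist_force: [0.9, 0.4, -0.9]
gripper_width: 74.6
gripper_force: 0.0
```

Call:
{"name": "move_arm", "arguments": {"steps": [{"slide": [-0.152, 0.033, 0.098], "delta_rot": [0.0033, -0.0374, 0.008], "gripper": 0.2}, {"slide": [-0.143, 0.036, 0.11], "delta_rot": [0.0033, -0.0374, 0.008], "gripper": 0.2}, {"slide": [-0.133, 0.039, 0.12], "delta_rot": [0.0033, -0.0374, 0.008], "gripper": 0.2}, {"slide": [-0.123, 0.042, 0.13], "delta_rot": [0.0033, -0.0374, 0.008], "gripper": 0.2}, {"slide": [-0.112, 0.045, 0.139], "delta_rot": [0.0033, -0.0374, 0.008], "gripper": 0.2}]}}

```text
time_s: 37.45
tool_pos: [504.4, -268.6, 138.1]
tcp_rot: [0.245, 0.707, 0.594, -0.296]
wrist_force: [0.9, 0.9, -0.0]
gripper_width: 74.6
gripper_force: 0.0
```

```bash
python3 - <<'E'
from h import *
st();whites()
ax=np.array([.174,.985,0]);Q=pose(-ax*.707+[0,0,-.707],(.985,-.174,0))
g=np.array([486.6,-357.3,25.5]);t=g+Q.apply([0,0,19]);print(t);plan(t,Q,1)
E
```

```text
[-0.42  0.75  0.58  2.16  0.78  0.58 -0.84] [ 504.4 -268.6  138.1] [ 0.9  0.9 -0. ] M [[0.119, 0.985, -0.127], [0.695, -0.174, -0.697], [-0.709, -0.005, -0.705]] bottle axis [ 0.174  0.985 -0.002]
side [([405.2, 156.8], 1598), ([368.3, 136.1], 210), ([298.8, 146.8], 78), ([302.7, 157.5], 76), ([289.8, 166.8], 86), ([258.5, 175.6], 104), ([338.1, 290.0], 272)]
top [([235.9, 178.3], 249), ([265.4, 181.7], 259), ([338.3, 178.3], 43), ([364.6, 205.0], 100), ([392.5, 217.3], 64), ([449.8, 220.7], 164), ([225.0, 268.7], 1162), ([222.6, 307.2], 77)]
[ 484.26259772 -370.53184622   12.06665358]
n 1 rot/row [-0.0036, 0.0024, 0.0036] deg 0.68 mm 161.3
[[0.101, -0.001, 1.071]]
```

Call:
{"name": "move_arm", "arguments": {"steps": [{"slide": [0.05, 0, 0.12], "delta_rot": [0, 0, 0], "gripper": 0.2}, {"slide": [0.05, 0, 0.16], "delta_rot": [0, 0, 0], "gripper": 0.2}, {"slide": [0, 0, 0.16], "delta_rot": [0, 0, 0], "gripper": 0.2}, {"slide": [0, 0, 0.16], "delta_rot": [0, 0, 0], "gripper": 0.2}, {"slide": [0, 0, 0.16], "delta_rot": [0, 0, 0], "gripper": 0.2}]}}

```text
time_s: 37.97
tool_pos: [491.2, -336.9, 46.4]
tcp_rot: [0.243, 0.708, 0.595, -0.294]
wrist_force: [0.9, -1.3, -0.2]
gripper_width: 74.2
gripper_force: 0.0
```

Call:
{"name": "move_arm", "arguments": {"steps": [{"slide": [0, 0, 0.14], "delta_rot": [0, 0, 0], "gripper": 0.2}, {"slide": [0, 0, 0.11], "delta_rot": [0, 0, 0], "gripper": 0.2}, {"slide": [0, 0, 0.06], "delta_rot": [0, 0, 0], "gripper": 0.2}, {"slide": [0, 0, 0], "delta_rot": [0, 0, 0], "gripper": 0.2}, {"slide": [0, 0, 0], "delta_rot": [0, 0, 0], "gripper": 0.2}]}}

```text
time_s: 38.38
tool_pos: [485.0, -369.4, 14.4]
tcp_rot: [0.243, 0.708, 0.594, -0.295]
wrist_force: [0.6, 0.5, 0.1]
gripper_width: 74.3
gripper_force: 0.0
```

Call:
{"name": "move_arm", "arguments": {"steps": [{"slide": [0, 0, 0], "delta_rot": [0, 0, 0], "gripper": 1}, {"slide": [0, 0, 0], "delta_rot": [0, 0, 0], "gripper": 1}, {"slide": [0, 0, 0], "delta_rot": [0, 0, 0], "gripper": 1}, {"slide": [0, 0, 0], "delta_rot": [0, 0, 0], "gripper": 1}, {"slide": [0, 0, 0], "delta_rot": [0, 0, 0], "gripper": 1}]}}

```text
time_s: 38.8
tool_pos: [485.8, -370.0, 15.3]
tcp_rot: [0.244, 0.708, 0.594, -0.294]
wrist_force: [1.0, 1.4, 0.4]
gripper_width: 46.0
gripper_force: 36.7
```

Call:
{"name": "move_arm", "arguments": {"steps": [{"slide": [0, 0, 0], "delta_rot": [0, 0, 0], "gripper": 1}, {"slide": [-0.03, 0, -0.04], "delta_rot": [0, 0, 0], "gripper": 1}, {"slide": [-0.1, 0, -0.12], "delta_rot": [0, 0, 0], "gripper": 1}, {"slide": [-0.13, 0, -0.16], "delta_rot": [0, 0, 0], "gripper": 1}, {"slide": [-0.13, 0, -0.16], "delta_rot": [0, 0, 0], "gripper": 1}]}}

```text
time_s: 39.22
tool_pos: [486.6, -361.0, 108.4]
tcp_rot: [0.243, 0.708, 0.594, -0.296]
wrist_force: [0.9, -0.1, -1.2]
gripper_width: 45.8
gripper_force: 39.3
```

```bash
python3 - <<'E'
from h import *
st()
s=arm.get_state();P=s["tool_pos"];R0=rots(s["tcp_rot"])
xl=np.array([-.065,.998,0]);yl=np.array([-.998,-.065,0]);O=np.array([529.5,235.5,0])
T=pose(xl*.707+[0,0,-.707],-yl)
tcp=O-76*xl+84*yl+[0,0,73]+T.apply([0,0,19])-2*xl;print("place",tcp)
w=np.array([490,-160,160.]);
plan(w,T,20); plan(tcp+[0,0,105],T,10,w,T)
E
```

```text
[-0.29  0.83  0.65  2.18  0.95  0.4  -0.9 ] [ 486.6 -361.   108.4] [ 0.9 -0.1 -1.2] M [[0.121, 0.984, -0.13], [0.696, -0.177, -0.695], [-0.707, -0.007, -0.707]] bottle axis [ 0.177  0.984 -0.   ]
place [449.86477312 165.60339123  59.56574025]
n 20 rot/row [-0.0002, 0.0373, -0.0064] deg 4.54 mm 10.4
[[0.035, -0.011, -0.059], [0.039, -0.01, -0.056], [0.044, -0.01, -0.053], [0.048, -0.009, -0.049], [0.052, -0.008, -0.045], [0.055, -0.008, -0.041], [0.058, -0.007, -0.037], [0.061, -0.006, -0.032], [0.063, -0.005, -0.027], [0.065, -0.004, -0.022], [0.067, -0.003, -0.017], [0.068, -0.003, -0.012], [0.069, -0.002, -0.006], [0.069, -0.001, -0.001], [0.069, 0.0, 0.004], [0.068, 0.001, 0.01], [0.067, 0.002, 0.015], [0.066, 0.003, 0.02], [0.064, 0.004, 0.025], [0.062, 0.005, 0.03]]
n 10 rot/row [0.0, 0.0, 0.0] deg 0.0 mm 32.8
[0.157, -0.013, 0.152]
```

Call:
{"name": "move_arm", "arguments": {"steps": [{"slide": [0.035, -0.011, -0.059], "delta_rot": [0, 0.0373, -0.0064], "gripper": 1}, {"slide": [0.039, -0.01, -0.056], "delta_rot": [0, 0.0373, -0.0064], "gripper": 1}, {"slide": [0.044, -0.01, -0.053], "delta_rot": [0, 0.0373, -0.0064], "gripper": 1}, {"slide": [0.048, -0.009, -0.049], "delta_rot": [0, 0.0373, -0.0064], "gripper": 1}, {"slide": [0.052, -0.008, -0.045], "delta_rot": [0, 0.0373, -0.0064], "gripper": 1}]}}

```text
time_s: 39.63
tool_pos: [488.0, -310.0, 122.0]
tcp_rot: [0.114, 0.732, 0.653, -0.158]
wrist_force: [-0.7, 0.1, -2.9]
gripper_width: 46.0
gripper_force: 39.4
```

Call:
{"name": "move_arm", "arguments": {"steps": [{"slide": [0.055, -0.008, -0.041], "delta_rot": [0, 0.0373, -0.0064], "gripper": 1}, {"slide": [0.058, -0.007, -0.037], "delta_rot": [0, 0.0373, -0.0064], "gripper": 1}, {"slide": [0.061, -0.006, -0.032], "delta_rot": [0, 0.0373, -0.0064], "gripper": 1}, {"slide": [0.063, -0.005, -0.027], "delta_rot": [0, 0.0373, -0.0064], "gripper": 1}, {"slide": [0.065, -0.004, -0.022], "delta_rot": [0, 0.0373, -0.0064], "gripper": 1}]}}

```text
time_s: 40.05
tool_pos: [488.6, -260.3, 134.6]
tcp_rot: [-0.021, 0.726, 0.687, -0.017]
wrist_force: [-0.1, 0.3, -1.8]
gripper_width: 45.6
gripper_force: 39.4
```

Call:
{"name": "move_arm", "arguments": {"steps": [{"slide": [0.067, -0.003, -0.017], "delta_rot": [0, 0.0373, -0.0064], "gripper": 1}, {"slide": [0.068, -0.003, -0.012], "delta_rot": [0, 0.0373, -0.0064], "gripper": 1}, {"slide": [0.069, -0.002, -0.006], "delta_rot": [0, 0.0373, -0.0064], "gripper": 1}, {"slide": [0.069, -0.001, 0], "delta_rot": [0, 0.0373, -0.0064], "gripper": 1}, {"slide": [0.069, 0, 0.004], "delta_rot": [0, 0.0373, -0.0064], "gripper": 1}]}}

```text
time_s: 40.47
tool_pos: [489.3, -210.4, 147.0]
tcp_rot: [-0.154, 0.693, 0.693, 0.125]
wrist_force: [1.0, 0.8, -1.6]
gripper_width: 45.8
gripper_force: 39.4
```

Call:
{"name": "move_arm", "arguments": {"steps": [{"slide": [0.068, 0.001, 0.01], "delta_rot": [0, 0.0373, -0.0064], "gripper": 1}, {"slide": [0.067, 0.002, 0.015], "delta_rot": [0, 0.0373, -0.0064], "gripper": 1}, {"slide": [0.066, 0.003, 0.02], "delta_rot": [0, 0.0373, -0.0064], "gripper": 1}, {"slide": [0.064, 0.004, 0.025], "delta_rot": [0, 0.0373, -0.0064], "gripper": 1}, {"slide": [0.062, 0.005, 0.03], "delta_rot": [0, 0.0373, -0.0064], "gripper": 1}]}}

```text
time_s: 40.88
tool_pos: [490.5, -160.8, 159.6]
tcp_rot: [-0.282, 0.632, 0.673, 0.262]
wrist_force: [0.1, -0.6, -1.9]
gripper_width: 45.6
gripper_force: 39.4
```

Call:
{"name": "move_arm", "arguments": {"steps": [{"slide": [0.157, -0.013, 0.152], "delta_rot": [0, 0, 0], "gripper": 1}, {"slide": [0.157, -0.013, 0.152], "delta_rot": [0, 0, 0], "gripper": 1}, {"slide": [0.157, -0.013, 0.152], "delta_rot": [0, 0, 0], "gripper": 1}, {"slide": [0.157, -0.013, 0.152], "delta_rot": [0, 0, 0], "gripper": 1}, {"slide": [0.157, -0.013, 0.152], "delta_rot": [0, 0, 0], "gripper": 1}]}}

```text
time_s: 41.3
tool_pos: [469.9, 3.3, 161.9]
tcp_rot: [-0.281, 0.633, 0.673, 0.261]
wrist_force: [0.6, 1.5, -1.5]
gripper_width: 45.8
gripper_force: 39.4
```

```bash
python3 - <<'E'
from h import *
st()
E
```

```text
[ 0.86  0.73 -0.77  2.11 -0.41  0.72  0.59] [469.9   3.3 161.9] [ 0.6  1.5 -1.5] M [[-0.042, 0.998, -0.048], [0.705, 0.064, 0.706], [0.708, -0.004, -0.707]] bottle axis [ 0.004 -0.     1.   ]
```

Call:
{"name": "move_arm", "arguments": {"steps": [{"slide": [0.16, -0.016, 0.155], "delta_rot": [0, 0, 0], "gripper": 1}, {"slide": [0.16, -0.016, 0.155], "delta_rot": [0, 0, 0], "gripper": 1}, {"slide": [0.16, -0.016, 0.155], "delta_rot": [0, 0, 0], "gripper": 1}, {"slide": [0.16, -0.016, 0.155], "delta_rot": [0, 0, 0], "gripper": 1}, {"slide": [0.13, -0.016, 0.125], "delta_rot": [0, 0, 0], "gripper": 1}]}}

```text
time_s: 41.72
tool_pos: [447.4, 163.7, 165.1]
tcp_rot: [-0.281, 0.632, 0.674, 0.26]
wrist_force: [0.7, 0.8, -1.7]
gripper_width: 45.6
gripper_force: 39.4
```

```bash
python3 - <<'E'
from h import *
st()
E
```

```text
[ 0.66  0.73 -0.92  2.26 -0.59  0.42  0.51] [447.4 163.7 165.1] [ 0.7  0.8 -1.7] M [[-0.043, 0.998, -0.049], [0.705, 0.065, 0.706], [0.708, -0.004, -0.707]] bottle axis [ 0.004 -0.     1.   ]
```

Call:
{"name": "move_arm", "arguments": {"steps": [{"slide": [-0.07, 0, 0.07], "delta_rot": [0, 0, 0], "gripper": 1}, {"slide": [-0.1, 0, 0.1], "delta_rot": [0, 0, 0], "gripper": 1}, {"slide": [-0.1, 0, 0.1], "delta_rot": [0, 0, 0], "gripper": 1}, {"slide": [-0.1, 0, 0.1], "delta_rot": [0, 0, 0], "gripper": 1}, {"slide": [-0.07, 0, 0.07], "delta_rot": [0, 0, 0], "gripper": 1}]}}

```text
time_s: 42.13
tool_pos: [447.9, 161.6, 69.9]
tcp_rot: [-0.281, 0.633, 0.673, 0.26]
wrist_force: [-0.7, -0.1, -0.1]
gripper_width: 45.8
gripper_force: 39.4
```

Call:
{"name": "move_arm", "arguments": {"steps": [{"slide": [-0.01, 0, 0.01], "delta_rot": [0, 0, 0], "gripper": 1}, {"slide": [-0.01, 0, 0.01], "delta_rot": [0, 0, 0], "gripper": 1}, {"slide": [0, 0, 0], "delta_rot": [0, 0, 0], "gripper": 1}, {"slide": [0, 0, 0], "delta_rot": [0, 0, 0], "gripper": 1}, {"slide": [0, 0, 0], "delta_rot": [0, 0, 0], "gripper": 1}]}}

```text
time_s: 42.55
tool_pos: [448.7, 162.1, 67.9]
tcp_rot: [-0.28, 0.632, 0.673, 0.261]
wrist_force: [0.4, 0.1, -2.0]
gripper_width: 45.6
gripper_force: 39.4
```

```bash
python3 - <<'E'
from h import *
st()
E
```

```text
[ 0.63  0.94 -0.88  2.29 -0.56  0.22  0.59] [448.7 162.1  67.9] [ 0.4  0.1 -2. ] M [[-0.043, 0.998, -0.047], [0.705, 0.064, 0.706], [0.708, -0.003, -0.707]] bottle axis [ 0.003 -0.001  1.   ]
```

Call:
{"name": "move_arm", "arguments": {"steps": [{"slide": [0.01, 0, 0.03], "delta_rot": [0, 0, 0], "gripper": 1}, {"slide": [-0.01, 0, 0.03], "delta_rot": [0, 0, 0], "gripper": 1}, {"slide": [-0.015, 0, 0], "delta_rot": [0, 0, 0], "gripper": 1}, {"slide": [0, 0, 0], "delta_rot": [0, 0, 0], "gripper": 1}, {"slide": [0, 0, 0], "delta_rot": [0, 0, 0], "gripper": 1}]}}

```text
time_s: 42.97
tool_pos: [448.0, 167.0, 59.0]
tcp_rot: [-0.281, 0.632, 0.673, 0.261]
wrist_force: [0.5, -1.0, -1.1]
gripper_width: 45.8
gripper_force: 39.3
```

Call:
{"name": "move_arm", "arguments": {"steps": [{"slide": [-0.006, 0, 0.006], "delta_rot": [0, 0, 0], "gripper": 1}, {"slide": [-0.006, 0, 0.006], "delta_rot": [0, 0, 0], "gripper": 1}, {"slide": [0, 0, 0], "delta_rot": [0, 0, 0], "gripper": 1}, {"slide": [0, 0, 0], "delta_rot": [0, 0, 0], "gripper": 1}, {"slide": [0, 0, 0], "delta_rot": [0, 0, 0], "gripper": 1}]}}

```text
time_s: 43.38
tool_pos: [446.5, 167.4, 57.5]
tcp_rot: [-0.282, 0.632, 0.673, 0.261]
wrist_force: [-3.1, -4.6, 11.2]
gripper_width: 45.3
gripper_force: 39.9
```

Call:
{"name": "move_arm", "arguments": {"steps": [{"slide": [0.003, 0, -0.003], "delta_rot": [0, 0, 0], "gripper": 0.4}, {"slide": [0, 0, 0], "delta_rot": [0, 0, 0], "gripper": 0.37}, {"slide": [0, 0, 0], "delta_rot": [0, 0, 0], "gripper": 0.37}, {"slide": [0, 0, 0], "delta_rot": [0, 0, 0], "gripper": 0.37}, {"slide": [0, 0, 0], "delta_rot": [0, 0, 0], "gripper": 0.37}]}}

```text
time_s: 43.8
tool_pos: [448.2, 166.9, 57.1]
tcp_rot: [-0.281, 0.633, 0.673, 0.261]
wrist_force: [0.7, 0.2, -0.1]
gripper_width: 58.6
gripper_force: 0.0
```

Call:
{"name": "move_arm", "arguments": {"steps": [{"slide": [0, 0, -0.05], "delta_rot": [0, 0, 0], "gripper": 0.37}, {"slide": [0, 0, -0.1], "delta_rot": [0, 0, 0], "gripper": 0.37}, {"slide": [0, 0, -0.2], "delta_rot": [0, 0, 0], "gripper": 0.37}, {"slide": [0, 0, -0.2], "delta_rot": [0, 0, 0], "gripper": 0.37}, {"slide": [0, 0, -0.2], "delta_rot": [0, 0, 0], "gripper": 0.37}]}}

```text
time_s: 44.22
tool_pos: [453.0, 86.5, 137.8]
tcp_rot: [-0.281, 0.632, 0.673, 0.261]
wrist_force: [0.3, 0.0, 0.6]
gripper_width: 58.4
gripper_force: 0.0
```

Call:
{"name": "move_arm", "arguments": {"steps": [{"slide": [-0.06, 0, -0.2], "delta_rot": [0, -0.04, 0], "gripper": 0.6}, {"slide": [-0.06, 0, -0.2], "delta_rot": [0, -0.04, 0], "gripper": 0.6}, {"slide": [-0.06, 0, -0.15], "delta_rot": [0, -0.04, 0], "gripper": 0.8}, {"slide": [-0.1, 0, -0.1], "delta_rot": [0, -0.04, 0], "gripper": 1}, {"slide": [-0.15, 0, 0], "delta_rot": [0, -0.04, 0], "gripper": 1}]}}

```text
time_s: 44.63
tool_pos: [462.3, -29.3, 180.5]
tcp_rot: [-0.13, 0.674, 0.717, 0.123]
wrist_force: [0.3, 1.0, -0.9]
gripper_width: 29.9
gripper_force: 0.0
```

```bash
python3 - <<'E'
from h import *
st()
a=cv2.resize(arm.snapshot("side")[110:230,220:340],None,fx=3.3,fy=3.3,interpolation=cv2.INTER_CUBIC);b=cv2.resize(arm.snapshot("top")[120:260,200:400],None,fx=2,fy=2.83,interpolation=cv2.INTER_CUBIC)
cv2.imwrite("pics/s8.png",np.hstack([a,b]))
E
```

```text
[ 0.58  0.46 -0.53  2.16 -0.22  0.65  0.33] [462.3 -29.3 180.5] [ 0.3  1.  -0.9] M [[-0.059, 0.998, -0.021], [0.934, 0.062, 0.353], [0.353, 0.001, -0.935]] bottle axis [-0.027  0.411  0.911]
```

View pics/s8.png

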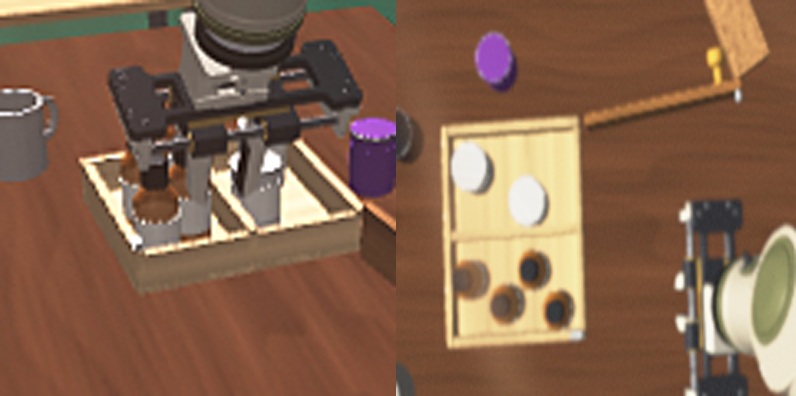

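All three bottles and the tin are in their bays: top crop caps ~(533,268), (507,302), (558,310), lids ~(470,165), (527,200). The door still stands open, from crop (585,120) to (740,85). I'll close it with shut fingers on its outer face.

```bash
python3 - <<'E'
from h import *
u=np.array([.185,-.983,0]);D=pose((0,0,-1),-u);D0=pose((0,0,-1),(.998,.06,0))
w=np.array([560,-40,220.]);plan(w,D0,5);plan((724,-34.5,150),D,20,w,D0)
E
```

```text
n 5 rot/row [-0.0002, -0.0347, 0.0004] deg 4.17 mm 21.6
[[-0.003, 0.13, -0.061], [-0.007, 0.13, -0.06], [-0.012, 0.13, -0.06], [-0.016, 0.131, -0.059], [-0.02, 0.131, -0.057]]
n 20 rot/row [0.0, 0.0, -0.0405] deg 4.86 mm 8.9
[[-0.001, 0.055, 0.023], [-0.006, 0.054, 0.023], [-0.011, 0.054, 0.023], [-0.015, 0.053, 0.023], [-0.02, 0.051, 0.023], [-0.024, 0.049, 0.023], [-0.028, 0.047, 0.023], [-0.032, 0.045, 0.023], [-0.035, 0.042, 0.023], [-0.039, 0.038, 0.023], [-0.042, 0.035, 0.023], [-0.045, 0.031, 0.023], [-0.047, 0.027, 0.023], [-0.049, 0.023, 0.023], [-0.051, 0.019, 0.023], [-0.053, 0.015, 0.023], [-0.054, 0.01, 0.023], [-0.054, 0.006, 0.023], [-0.055, 0.001, 0.023], [-0.055, -0.004, 0.023]]
```

Call:
{"name": "move_arm", "arguments": {"steps": [{"slide": [-0.003, 0.13, -0.061], "delta_rot": [0, -0.0347, 0], "gripper": 1}, {"slide": [-0.007, 0.13, -0.06], "delta_rot": [0, -0.0347, 0], "gripper": 1}, {"slide": [-0.012, 0.13, -0.06], "delta_rot": [0, -0.0347, 0], "gripper": 1}, {"slide": [-0.016, 0.13, -0.059], "delta_rot": [0, -0.0347, 0], "gripper": 1}, {"slide": [-0.02, 0.13, -0.057], "delta_rot": [0, -0.0347, 0], "gripper": 1}]}}

```text
time_s: 45.15
tool_pos: [559.6, -39.1, 218.4]
tcp_rot: [-0.003, 0.684, 0.729, -0.001]
wrist_force: [-0.8, 0.0, -0.4]
gripper_width: 0.6
gripper_force: 0.0
```

Call:
{"name": "move_arm", "arguments": {"steps": [{"slide": [-0.001, 0.055, 0.023], "delta_rot": [0, 0, -0.0405], "gripper": 1}, {"slide": [-0.006, 0.054, 0.023], "delta_rot": [0, 0, -0.0405], "gripper": 1}, {"slide": [-0.011, 0.054, 0.023], "delta_rot": [0, 0, -0.0405], "gripper": 1}, {"slide": [-0.015, 0.053, 0.023], "delta_rot": [0, 0, -0.0405], "gripper": 1}, {"slide": [-0.02, 0.051, 0.023], "delta_rot": [0, 0, -0.0405], "gripper": 1}]}}

```text
time_s: 45.57
tool_pos: [599.8, -37.0, 199.6]
tcp_rot: [-0.005, 0.513, 0.858, 0.001]
wrist_force: [-0.9, -0.1, -0.2]
gripper_width: 0.4
gripper_force: 0.0
```

Call:
{"name": "move_arm", "arguments": {"steps": [{"slide": [-0.024, 0.049, 0.023], "delta_rot": [0, 0, -0.0405], "gripper": 1}, {"slide": [-0.028, 0.047, 0.023], "delta_rot": [0, 0, -0.0405], "gripper": 1}, {"slide": [-0.032, 0.045, 0.023], "delta_rot": [0, 0, -0.0405], "gripper": 1}, {"slide": [-0.035, 0.042, 0.023], "delta_rot": [0, 0, -0.0405], "gripper": 1}, {"slide": [-0.039, 0.038, 0.023], "delta_rot": [0, 0, -0.0405], "gripper": 1}]}}

```text
time_s: 45.98
tool_pos: [640.6, -35.8, 182.1]
tcp_rot: [-0.005, 0.321, 0.947, 0.002]
wrist_force: [0.3, 0.4, 0.1]
gripper_width: 0.3
gripper_force: 0.0
```

Call:
{"name": "move_arm", "arguments": {"steps": [{"slide": [-0.042, 0.035, 0.023], "delta_rot": [0, 0, -0.0405], "gripper": 1}, {"slide": [-0.045, 0.031, 0.023], "delta_rot": [0, 0, -0.0405], "gripper": 1}, {"slide": [-0.047, 0.027, 0.023], "delta_rot": [0, 0, -0.0405], "gripper": 1}, {"slide": [-0.049, 0.023, 0.023], "delta_rot": [0, 0, -0.0405], "gripper": 1}, {"slide": [-0.051, 0.019, 0.023], "delta_rot": [0, 0, -0.0405], "gripper": 1}]}}

```text
time_s: 46.4
tool_pos: [681.2, -34.4, 164.7]
tcp_rot: [-0.005, 0.115, 0.993, 0.003]
wrist_force: [0.3, -0.3, -0.0]
gripper_width: 0.6
gripper_force: 0.0
```

Call:
{"name": "move_arm", "arguments": {"steps": [{"slide": [-0.053, 0.015, 0.023], "delta_rot": [0, 0, -0.0405], "gripper": 1}, {"slide": [-0.054, 0.01, 0.023], "delta_rot": [0, 0, -0.0405], "gripper": 1}, {"slide": [-0.054, 0.006, 0.023], "delta_rot": [0, 0, -0.0405], "gripper": 1}, {"slide": [-0.055, 0.001, 0.023], "delta_rot": [0, 0, -0.0405], "gripper": 1}, {"slide": [-0.055, -0.004, 0.023], "delta_rot": [0, 0, -0.0405], "gripper": 1}]}}

```text
time_s: 46.82
tool_pos: [722.3, -32.9, 147.2]
tcp_rot: [-0.004, -0.097, 0.995, 0.004]
wrist_force: [0.2, 0.1, -0.2]
gripper_width: 0.5
gripper_force: 0.0
```

```bash
python3 - <<'E'
from h import *
st()
a=cv2.resize(arm.snapshot("side")[150:250,300:420],None,fx=3.3,fy=3.3,interpolation=cv2.INTER_CUBIC);b=cv2.resize(arm.snapshot("top")[110:210,280:400],None,fx=3.3,fy=3.3,interpolation=cv2.INTER_CUBIC)
cv2.imwrite("pics/s9.png",np.hstack([a,b]))
E
```

```text
[ 0.35  0.75 -0.66  1.63  0.53  0.95  1.28] [722.3 -32.9 147.2] [ 0.2  0.1 -0.2] M [[-0.981, -0.192, -0.009], [-0.193, 0.981, 0.008], [0.007, 0.009, -1.0]] bottle axis [-0.688 -0.141  0.712]
```

View pics/s9.png

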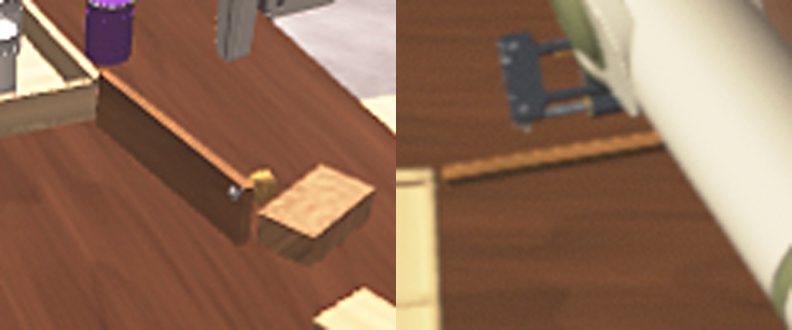

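The fingers (side crop ~235,30) hang beyond the door on its outer side, clear of the knob (262,180) and the block. Lowering now, then approaching gently.

Call:
{"name": "move_arm", "arguments": {"steps": [{"slide": [0, 0, 0.15], "delta_rot": [0, 0, 0], "gripper": 1}, {"slide": [0, 0, 0.18], "delta_rot": [0, 0, 0], "gripper": 1}, {"slide": [0, 0, 0.18], "delta_rot": [0, 0, 0], "gripper": 1}, {"slide": [0, 0, 0.18], "delta_rot": [0, 0, 0], "gripper": 1}, {"slide": [0, 0, 0.09], "delta_rot": [0, 0, 0], "gripper": 1}]}}

```text
time_s: 47.33
tool_pos: [720.0, -32.9, 28.2]
tcp_rot: [-0.005, -0.093, 0.996, 0.003]
wrist_force: [0.0, -0.3, -0.9]
gripper_width: 0.4
gripper_force: 0.0
```

Call:
{"name": "move_arm", "arguments": {"steps": [{"slide": [0.02, 0, 0], "delta_rot": [0, 0, 0], "gripper": 1}, {"slide": [0.02, 0, 0], "delta_rot": [0, 0, 0], "gripper": 1}, {"slide": [0.02, 0, 0], "delta_rot": [0, 0, 0], "gripper": 1}, {"slide": [0.02, 0, 0], "delta_rot": [0, 0, 0], "gripper": 1}, {"slide": [0.02, 0, 0], "delta_rot": [0, 0, 0], "gripper": 1}]}}

```text
time_s: 47.75
tool_pos: [708.5, -35.5, 33.5]
tcp_rot: [-0.001, -0.094, 0.996, 0.002]
wrist_force: [0.5, -0.3, 0.8]
gripper_width: 0.3
gripper_force: 0.0
```

Call:
{"name": "move_arm", "arguments": {"steps": [{"slide": [0.01, 0, 0], "delta_rot": [0, 0, 0], "gripper": 1}, {"slide": [0.01, 0, 0], "delta_rot": [0, 0, 0], "gripper": 1}, {"slide": [0.01, 0, 0], "delta_rot": [0, 0, 0], "gripper": 1}, {"slide": [0.01, 0, 0], "delta_rot": [0, 0, 0], "gripper": 1}, {"slide": [0.01, 0, 0], "delta_rot": [0, 0, 0], "gripper": 1}]}}

```text
time_s: 48.17
tool_pos: [700.8, -36.8, 31.9]
tcp_rot: [-0.002, -0.095, 0.996, 0.002]
wrist_force: [0.3, -0.3, -0.2]
gripper_width: 0.3
gripper_force: 0.1
```

```bash
python3 - <<'E'
from h import *
st()
P=arm.get_state()["tool_pos"][:2];H=np.array([662,122]);u=np.array([.19,-.982]);n=np.array([.982,.19]);print("r",(P-H)@u,"off",(P-H)@n)
E
```

```text
[ 0.32  0.85 -0.57  1.75  0.64  0.74  1.17] [700.8 -36.8  31.9] [ 0.3 -0.3 -0.2] M [[-0.982, -0.188, -0.004], [-0.188, 0.982, 0.004], [0.003, 0.005, -1.0]] bottle axis [-0.692 -0.136  0.709]
r 163.34827484169426 off 7.898291975846682
```

Call:
{"name": "move_arm", "arguments": {"steps": [{"slide": [0.02, 0, 0], "delta_rot": [0, 0, 0.01], "gripper": 1}, {"slide": [0.03, 0, 0], "delta_rot": [0, 0, 0.012], "gripper": 1}, {"slide": [0.046, -0.001, 0], "delta_rot": [0, 0, 0.02], "gripper": 1}, {"slide": [0.046, -0.001, 0], "delta_rot": [0, 0, 0.02], "gripper": 1}, {"slide": [0.046, -0.001, 0], "delta_rot": [0, 0, 0.02], "gripper": 1}]}}

```text
time_s: 48.58
tool_pos: [672.2, -40.8, 31.8]
tcp_rot: [-0.002, -0.007, 1.0, 0.002]
wrist_force: [0.2, 0.5, 0.1]
gripper_width: 0.9
gripper_force: 0.2
```

Call:
{"name": "move_arm", "arguments": {"steps": [{"slide": [0.046, -0.001, 0], "delta_rot": [0, 0, 0.02], "gripper": 1}, {"slide": [0.046, -0.001, 0], "delta_rot": [0, 0, 0.02], "gripper": 1}, {"slide": [0.046, -0.001, 0], "delta_rot": [0, 0, 0.02], "gripper": 1}, {"slide": [0.046, -0.001, 0], "delta_rot": [0, 0, 0.02], "gripper": 1}, {"slide": [0.046, -0.001, 0], "delta_rot": [0, 0, 0.02], "gripper": 1}]}}

```text
time_s: 49.0
tool_pos: [637.8, -39.3, 32.1]
tcp_rot: [-0.002, 0.098, 0.995, 0.002]
wrist_force: [0.6, -0.9, -1.3]
gripper_width: 0.2
gripper_force: 0.2
```

Call:
{"name": "move_arm", "arguments": {"steps": [{"slide": [0.046, -0.001, 0], "delta_rot": [0, 0, 0.02], "gripper": 1}, {"slide": [0.046, -0.001, 0], "delta_rot": [0, 0, 0.02], "gripper": 1}, {"slide": [0.046, -0.001, 0], "delta_rot": [0, 0, 0.02], "gripper": 1}, {"slide": [0.046, -0.001, 0], "delta_rot": [0, 0, 0.02], "gripper": 1}, {"slide": [0.046, -0.001, 0], "delta_rot": [0, 0, 0.02], "gripper": 1}]}}

```text
time_s: 49.42
tool_pos: [604.5, -30.6, 32.3]
tcp_rot: [-0.002, 0.201, 0.98, 0.002]
wrist_force: [0.5, 0.8, 0.9]
gripper_width: 0.5
gripper_force: 0.2
```

```bash
cat >> h.py <<'E'
def dst():
    st();s=arm.get_state();M=rots(s["tcp_rot"]).as_matrix();d=s["tool_pos"][:2]-[662,122];print("r",-d@M[:2,1],"off",-d@M[:2,0],"y az",np.degrees(np.arctan2(M[1,1],M[0,1])).round(1))
E
python3 - <<'E'
from h import *
dst()
a=cv2.resize(arm.snapshot("side")[130:250,240:420],None,fx=2.2,fy=2.2,interpolation=cv2.INTER_CUBIC);b=cv2.resize(arm.snapshot("top")[130:250,220:400],None,fx=2.2,fy=2.2,interpolation=cv2.INTER_CUBIC)
cv2.imwrite("pics/s10.png",np.hstack([a,b]))
E
```

```text
[ 0.21  0.74 -0.38  1.99  0.52  0.52  0.62] [604.5 -30.6  32.3] [0.5 0.8 0.9] M [[-0.919, 0.394, -0.004], [0.394, 0.919, 0.004], [0.006, 0.002, -1.0]] bottle axis [-0.647  0.276  0.711]
r 162.90409362753246 off 7.241983151139792 y az 66.8
```

View pics/s10.png

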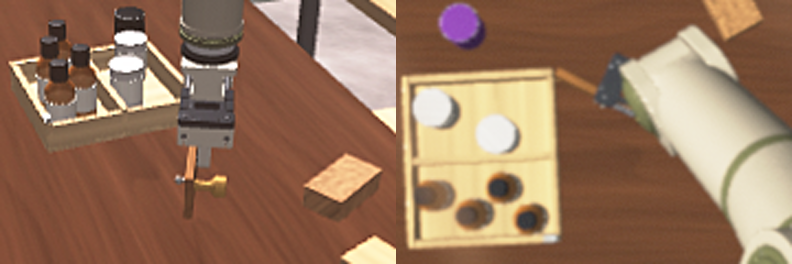

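The door follows the fingers (side crop ~190,185), and everything in the bays is upright. Continuing the swing.

Call:
{"name": "move_arm", "arguments": {"steps": [{"slide": [0.046, -0.001, 0], "delta_rot": [0, 0, 0.02], "gripper": 1}, {"slide": [0.046, -0.001, 0], "delta_rot": [0, 0, 0.02], "gripper": 1}, {"slide": [0.046, -0.001, 0], "delta_rot": [0, 0, 0.02], "gripper": 1}, {"slide": [0.046, -0.001, 0], "delta_rot": [0, 0, 0.02], "gripper": 1}, {"slide": [0.046, -0.001, 0], "delta_rot": [0, 0, 0.02], "gripper": 1}]}}

```text
time_s: 49.93
tool_pos: [574.3, -15.4, 32.5]
tcp_rot: [-0.002, 0.301, 0.953, 0.001]
wrist_force: [0.5, 0.2, -0.4]
gripper_width: 0.2
gripper_force: 0.2
```

Call:
{"name": "move_arm", "arguments": {"steps": [{"slide": [0.046, -0.001, 0], "delta_rot": [0, 0, 0.02], "gripper": 1}, {"slide": [0.046, -0.001, 0], "delta_rot": [0, 0, 0.02], "gripper": 1}, {"slide": [0.046, -0.001, 0], "delta_rot": [0, 0, 0.02], "gripper": 1}, {"slide": [0.046, -0.001, 0], "delta_rot": [0, 0, 0.02], "gripper": 1}, {"slide": [0.046, -0.001, 0], "delta_rot": [0, 0, 0.02], "gripper": 1}]}}

```text
time_s: 50.35
tool_pos: [547.4, 6.2, 32.7]
tcp_rot: [-0.003, 0.399, 0.917, 0.001]
wrist_force: [-0.2, -1.5, -0.4]
gripper_width: 0.7
gripper_force: 0.2
```

Call:
{"name": "move_arm", "arguments": {"steps": [{"slide": [0.046, -0.001, 0], "delta_rot": [0, 0, 0.02], "gripper": 1}, {"slide": [0.046, -0.001, 0], "delta_rot": [0, 0, 0.02], "gripper": 1}, {"slide": [0.046, -0.001, 0], "delta_rot": [0, 0, 0.02], "gripper": 1}, {"slide": [0.046, -0.001, 0], "delta_rot": [0, 0, 0.02], "gripper": 1}, {"slide": [0.035, -0.001, 0], "delta_rot": [0, 0, 0.015], "gripper": 1}]}}

```text
time_s: 50.77
tool_pos: [526.3, 31.8, 32.9]
tcp_rot: [-0.003, 0.488, 0.873, 0.001]
wrist_force: [-0.6, -0.0, -0.3]
gripper_width: 0.6
gripper_force: 0.2
```

Call:
{"name": "move_arm", "arguments": {"steps": [{"slide": [0.035, -0.001, 0], "delta_rot": [0, 0, 0.015], "gripper": 1}, {"slide": [0.03, -0.001, 0], "delta_rot": [0, 0, 0.013], "gripper": 1}, {"slide": [0.023, -0.001, 0], "delta_rot": [0, 0, 0.01], "gripper": 1}, {"slide": [0.023, -0.001, 0], "delta_rot": [0, 0, 0.01], "gripper": 1}, {"slide": [0.023, -0.001, 0], "delta_rot": [0, 0, 0.01], "gripper": 1}]}}

```text
time_s: 51.18
tool_pos: [516.0, 48.8, 32.9]
tcp_rot: [-0.003, 0.541, 0.841, 0.001]
wrist_force: [1.0, 0.2, -0.4]
gripper_width: 0.7
gripper_force: 0.1
```

```bash
python3 - <<'E'
from h import *
dst()
E
```

```text
[-0.11  0.66 -0.14  2.2   0.26  0.3  -0.04] [516.   48.8  32.9] [ 1.   0.2 -0.4] M [[-0.416, 0.91, -0.004], [0.91, 0.416, 0.004], [0.006, -0.002, -1.0]] bottle axis [-0.291  0.64   0.711]
r 163.17827690893 off 5.863358614085634 y az 24.6
```

Call:
{"name": "move_arm", "arguments": {"steps": [{"slide": [0.023, -0.001, 0], "delta_rot": [0, 0, 0.01], "gripper": 1}, {"slide": [0.023, -0.001, 0], "delta_rot": [0, 0, 0.01], "gripper": 1}, {"slide": [0.023, -0.001, 0], "delta_rot": [0, 0, 0.01], "gripper": 1}, {"slide": [0.023, -0.001, 0], "delta_rot": [0, 0, 0.01], "gripper": 1}, {"slide": [0.023, -0.001, 0], "delta_rot": [0, 0, 0.01], "gripper": 1}]}}

```text
time_s: 51.6
tool_pos: [508.6, 64.7, 33.1]
tcp_rot: [-0.003, 0.584, 0.812, 0.0]
wrist_force: [0.7, 0.3, -0.6]
gripper_width: 0.4
gripper_force: 0.1
```

Call:
{"name": "move_arm", "arguments": {"steps": [{"slide": [0.023, -0.001, 0], "delta_rot": [0, 0, 0.01], "gripper": 1}, {"slide": [0.023, -0.001, 0], "delta_rot": [0, 0, 0.01], "gripper": 1}, {"slide": [0.023, -0.001, 0], "delta_rot": [0, 0, 0.01], "gripper": 1}, {"slide": [0.016, -0.001, 0], "delta_rot": [0, 0, 0.007], "gripper": 1}, {"slide": [0.01, 0, 0], "delta_rot": [0, 0, 0.0042], "gripper": 1}]}}

```text
time_s: 52.02
tool_pos: [503.9, 78.3, 33.1]
tcp_rot: [-0.003, 0.618, 0.786, 0.0]
wrist_force: [-0.3, -0.3, 0.4]
gripper_width: 0.3
gripper_force: 0.1
```

Call:
{"name": "move_arm", "arguments": {"steps": [{"slide": [0.01, 0, 0], "delta_rot": [0, 0, 0.0042], "gripper": 1}, {"slide": [0.01, 0, 0], "delta_rot": [0, 0, 0.0042], "gripper": 1}, {"slide": [0.01, 0, 0], "delta_rot": [0, 0, 0.0042], "gripper": 1}, {"slide": [0.01, 0, 0], "delta_rot": [0, 0, 0.0042], "gripper": 1}, {"slide": [0.01, 0, 0], "delta_rot": [0, 0, 0.0042], "gripper": 1}]}}

```text
time_s: 52.43
tool_pos: [502.4, 85.2, 33.2]
tcp_rot: [-0.003, 0.635, 0.772, 0.0]
wrist_force: [-0.6, -0.5, 0.1]
gripper_width: 0.1
gripper_force: 0.1
```

```bash
python3 - <<'E'
from h import *
dst()
a=cv2.resize(arm.snapshot("side")[130:230,220:340],None,fx=3.3,fy=3.3,interpolation=cv2.INTER_CUBIC);b=cv2.resize(arm.snapshot("top")[150:250,210:330],None,fx=3.3,fy=3.3,interpolation=cv2.INTER_CUBIC)
cv2.imwrite("pics/s11.png",np.hstack([a,b]))
E
```

```text
[-0.22  0.65 -0.07  2.22  0.14  0.28 -0.23] [502.4  85.2  33.2] [-0.6 -0.5  0.1] M [[-0.193, 0.981, -0.004], [0.981, 0.193, 0.004], [0.005, -0.003, -1.0]] bottle axis [-0.133  0.691  0.711]
r 163.73463318661882 off 5.260845501059059 y az 11.1
```

View pics/s11.png

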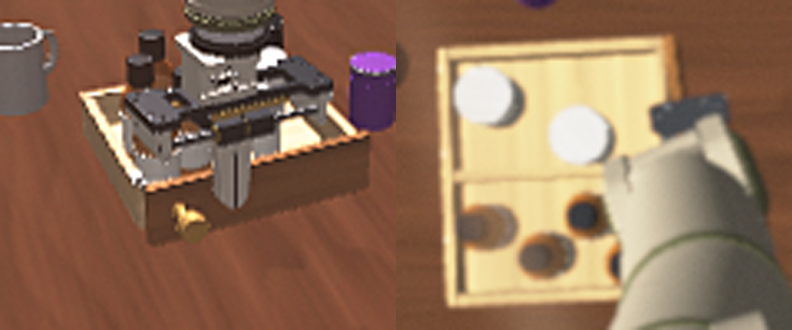

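The door is nearly shut; its knob is at side crop ~(190,220). Finishing slowly, watching the force.

Call:
{"name": "move_arm", "arguments": {"steps": [{"slide": [0.01, 0, 0], "delta_rot": [0, 0, 0.0042], "gripper": 1}, {"slide": [0.01, 0, 0], "delta_rot": [0, 0, 0.0042], "gripper": 1}, {"slide": [0.01, 0, 0], "delta_rot": [0, 0, 0.0042], "gripper": 1}, {"slide": [0.01, 0, 0], "delta_rot": [0, 0, 0.0042], "gripper": 1}, {"slide": [0.01, 0, 0], "delta_rot": [0, 0, 0.0042], "gripper": 1}]}}

```text
time_s: 52.95
tool_pos: [501.0, 92.7, 33.2]
tcp_rot: [-0.003, 0.652, 0.758, 0.0]
wrist_force: [0.2, -0.6, -0.7]
gripper_width: 0.3
gripper_force: 0.1
```

Call:
{"name": "move_arm", "arguments": {"steps": [{"slide": [0.01, 0, 0], "delta_rot": [0, 0, 0.0042], "gripper": 1}, {"slide": [0.01, 0, 0], "delta_rot": [0, 0, 0.0042], "gripper": 1}, {"slide": [0.01, 0, 0], "delta_rot": [0, 0, 0.0042], "gripper": 1}, {"slide": [0.01, 0, 0], "delta_rot": [0, 0, 0.0042], "gripper": 1}, {"slide": [0, 0, 0], "delta_rot": [0, 0, 0], "gripper": 1}]}}

```text
time_s: 53.37
tool_pos: [500.3, 97.0, 33.3]
tcp_rot: [-0.003, 0.666, 0.746, -0.001]
wrist_force: [0.4, -6.6, 0.9]
gripper_width: 0.9
gripper_force: 3.1
```

```bash
python3 - <<'E'
from h import *
dst()
E
```

```text
[-0.26  0.65 -0.05  2.22  0.1   0.28 -0.29] [500.3  97.   33.3] [ 0.4 -6.6  0.9] M [[-0.113, 0.994, -0.005], [0.994, 0.113, 0.002], [0.003, -0.004, -1.0]] bottle axis [-0.077  0.701  0.709]
r 163.51700601674716 off 6.568392661644054 y az 6.5
```

Call:
{"name": "move_arm", "arguments": {"steps": [{"slide": [0.006, 0, 0], "delta_rot": [0, 0, 0.0025], "gripper": 1}, {"slide": [0.006, 0, 0], "delta_rot": [0, 0, 0.0025], "gripper": 1}, {"slide": [0.006, 0, 0], "delta_rot": [0, 0, 0.0025], "gripper": 1}, {"slide": [0.006, 0, 0], "delta_rot": [0, 0, 0.0025], "gripper": 1}, {"slide": [0, 0, 0], "delta_rot": [0, 0, 0], "gripper": 1}]}}

```text
time_s: 53.78
tool_pos: [499.9, 97.7, 33.3]
tcp_rot: [-0.002, 0.674, 0.738, -0.002]
wrist_force: [2.9, -15.8, 2.9]
gripper_width: 0.4
gripper_force: 8.2
```

Call:
{"name": "move_arm", "arguments": {"steps": [{"slide": [0.006, 0, 0], "delta_rot": [0, 0, 0.0025], "gripper": 1}, {"slide": [0.006, 0, 0], "delta_rot": [0, 0, 0.0025], "gripper": 1}, {"slide": [0.006, 0, 0], "delta_rot": [0, 0, 0.0025], "gripper": 1}, {"slide": [0, 0, 0], "delta_rot": [0, 0, 0], "gripper": 1}, {"slide": [0, 0, 0], "delta_rot": [0, 0, 0], "gripper": 1}]}}

```text
time_s: 54.2
tool_pos: [499.4, 103.2, 33.3]
tcp_rot: [-0.003, 0.679, 0.734, -0.001]
wrist_force: [-0.5, -4.7, 1.3]
gripper_width: 0.2
gripper_force: 2.7
```

```bash
python3 - <<'E'
from h import *
dst()
E
```

```text
[-0.28  0.65 -0.04  2.22  0.08  0.28 -0.32] [499.4 103.2  33.3] [-0.5 -4.7  1.3] M [[-0.077, 0.997, -0.005], [0.997, 0.077, 0.003], [0.003, -0.005, -1.0]] bottle axis [-0.051  0.703  0.709]
r 163.53781549081495 off 6.260232717975736 y az 4.4
```

It snapped in. A small extra push will confirm it is against the stop.

Call:
{"name": "move_arm", "arguments": {"steps": [{"slide": [0.005, 0, 0], "delta_rot": [0, 0, 0], "gripper": 1}, {"slide": [0.005, 0, 0], "delta_rot": [0, 0, 0], "gripper": 1}, {"slide": [0, 0, 0], "delta_rot": [0, 0, 0], "gripper": 1}, {"slide": [0, 0, 0], "delta_rot": [0, 0, 0], "gripper": 1}, {"slide": [0, 0, 0], "delta_rot": [0, 0, 0], "gripper": 1}]}}

```text
time_s: 54.62
tool_pos: [499.4, 103.3, 33.3]
tcp_rot: [-0.002, 0.68, 0.733, -0.001]
wrist_force: [1.4, -10.9, 3.2]
gripper_width: 0.6
gripper_force: 5.8
```

Call:
{"name": "move_arm", "arguments": {"steps": [{"slide": [0.006, 0, 0], "delta_rot": [0, 0, 0], "gripper": 1}, {"slide": [0.006, 0, 0], "delta_rot": [0, 0, 0], "gripper": 1}, {"slide": [0, 0, 0], "delta_rot": [0, 0, 0], "gripper": 1}, {"slide": [0, 0, 0], "delta_rot": [0, 0, 0], "gripper": 1}, {"slide": [0, 0, 0], "delta_rot": [0, 0, 0], "gripper": 1}]}}

```text
time_s: 55.03
tool_pos: [499.4, 103.4, 33.3]
tcp_rot: [-0.002, 0.681, 0.733, -0.002]
wrist_force: [2.5, -17.6, 2.8]
gripper_width: 0.5
gripper_force: 8.8
```

Call:
{"name": "move_arm", "arguments": {"steps": [{"slide": [-0.03, 0, 0], "delta_rot": [0, 0, 0], "gripper": 1}, {"slide": [-0.08, 0, 0], "delta_rot": [0, 0, 0], "gripper": 1}, {"slide": [-0.15, 0, 0], "delta_rot": [0, 0, 0], "gripper": 1}, {"slide": [-0.2, 0, -0.05], "delta_rot": [0, 0, 0], "gripper": 1}, {"slide": [-0.2, 0, -0.1], "delta_rot": [0, 0, 0], "gripper": 1}]}}

```text
time_s: 55.45
tool_pos: [506.8, 9.5, 54.4]
tcp_rot: [-0.004, 0.678, 0.735, -0.0]
wrist_force: [0.2, -0.4, -0.1]
gripper_width: 0.5
gripper_force: 0.0
```

Call:
{"name": "move_arm", "arguments": {"steps": [{"slide": [-0.2, 0, -0.15], "delta_rot": [0, 0, 0], "gripper": 1}, {"slide": [-0.2, 0, -0.15], "delta_rot": [0, 0, 0], "gripper": 1}, {"slide": [-0.2, 0, -0.15], "delta_rot": [0, 0, 0], "gripper": 1}, {"slide": [-0.2, 0, -0.15], "delta_rot": [0, 0, 0], "gripper": 1}, {"slide": [-0.2, 0, -0.1], "delta_rot": [0, 0, 0], "gripper": 1}]}}

```text
time_s: 55.87
tool_pos: [520.3, -141.9, 161.8]
tcp_rot: [-0.002, 0.678, 0.735, 0.001]
wrist_force: [0.8, 0.6, -0.3]
gripper_width: 0.7
gripper_force: 0.0
```

Call:
{"name": "move_arm", "arguments": {"steps": [{"slide": [-0.2, 0, -0.1], "delta_rot": [0, 0, 0], "gripper": 1}, {"slide": [-0.15, 0, 0], "delta_rot": [0, 0, 0], "gripper": 1}, {"slide": [0, 0, 0], "delta_rot": [0, 0, 0], "gripper": 1}, {"slide": [0, 0, 0], "delta_rot": [0, 0, 0], "gripper": 1}, {"slide": [0, 0, 0], "delta_rot": [0, 0, 0], "gripper": 1}]}}

```text
time_s: 56.28
tool_pos: [523.8, -192.0, 174.1]
tcp_rot: [-0.003, 0.678, 0.735, 0.0]
wrist_force: [0.3, 1.1, -0.2]
gripper_width: 0.5
gripper_force: 0.0
```

```bash
python3 - <<'E'
from h import *
st()
a=cv2.resize(arm.snapshot("side")[120:240,210:330],None,fx=3.3,fy=3.3,interpolation=cv2.INTER_CUBIC);b=cv2.resize(arm.snapshot("top")[75:275,180:480],None,fx=1.33,fy=1.98,interpolation=cv2.INTER_CUBIC)
cv2.imwrite("pics/s12.png",np.hstack([a,b]))
E
```

```text
[ 0.37  0.46 -0.17  2.02  0.12  0.68  0.21] [ 523.8 -192.   174.1] [ 0.3  1.1 -0.2] M [[-0.08, 0.997, -0.005], [0.997, 0.08, 0.005], [0.005, -0.004, -1.0]] bottle axis [-0.053  0.701  0.711]
```

View pics/s12.png

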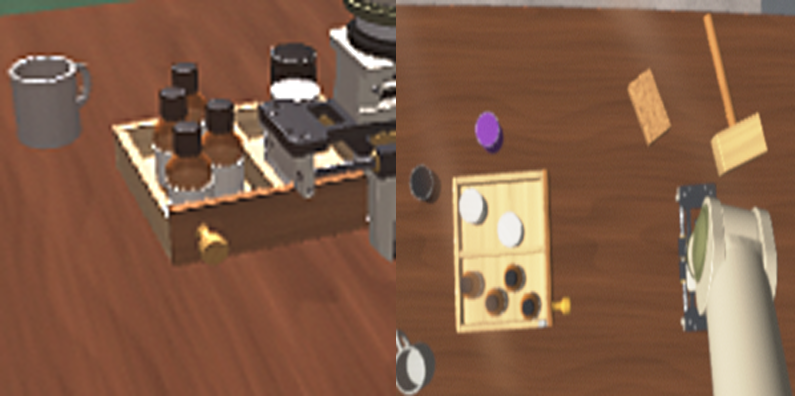

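The door is shut flush (knob at top crop ~562,306), with four bottles and two tins upright. The mug, mallet and sanding block are in place.

```bash
python3 -c "
from station import arm
print(arm.finish_job())"
```

```text
the job is handed in; nothing more can be done
None
```

The job is handed in: all three bottles and the one loose tin stand upright in their bays with the keep_bottle and keep_tin, the door was pushed shut slowly until it snapped onto its catch and stopped hard, and the mallet, mug and sanding block look unmoved in the last picture (about 56 s used; the hand-in call returned no verdict).

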